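# Level and load the spacer gauge platform

## Robot

A 6-joint arm with a two-finger parallel gripper is mounted at the origin on the work surface. World frame = base frame: x ahead of the robot, y to its left, z up, the work surface at z = 0. Lengths are in m, angles in rad, forces in N, time in s.
With the tool pointing down it reaches from about 0.425 to 0.95 m from the base axis. Payload 14.7 kg.
Tool frame: the origin (TCP) lies at the very end of the fingers, on their centre line; the grasp point (between the pads) lies 19 mm behind it (env.grip_depth is the distance from the TCP to the grasp point, in m); x points along the fingers, z is the direction in which the jaws open and shut, and the axes are right-handed (so a half turn about x gives the same grasp; the last joint's range is limited). The gripper opens to 85 mm and grips with 20 to 120 N. Pads are 22 mm wide; open, the fingers measure 114 mm over their backs; the gripper's body (76 mm by 85 mm) begins 54 mm behind the grasp point. The pads swing forward as they close: fully open they stand 13 mm farther back than shut.
Start: joints at [-1.15, 0.48, 1.596, -0, 1.065, -0.047], TCP at [0.293, -0.58, 0.198] pointing down, gripper open.
Joint ranges: [-2.75, 2.75], [-0.82, 2.05], [0.23, 2.67], [-1.56, 4.7], [0.09, 2.69], [-2.92, 2.92]. Speed limits (rad/s): [1.89, 1.89, 2.39, 3.01, 3.01, 3.01].

## Interface

Orientations are given as [roll, pitch, yaw] about the fixed x, y, z axes, in that order (R = Rz(yaw) Ry(pitch) Rx(roll)).
In Python, from workcell import env gives the robot as it stands.
- The arm moves only by the tool move_arm, never from a script. Its argument "increments" is a list of rows, each a list of 3 entries, a list of its own where there are three numbers: the shift along the tool's x, y, z in units of 0.4 m (1.0 is 0.4 m), then the turn, a rotation vector about the tool's x, y, z in units of pi rad (1.0 is pi rad), then the opening, from 0 (shut) to 1 (fully open). A call has 1 to 5 rows; each row is the pose to reach, as a shift and turn from the pose commanded when the call began, along the tool's axes at that moment, turning the shorter way round; what a row does not reach only later rows make up. A row lasts 1/12 s, in which the tool goes at most 41.7 mm and 7.16 degrees, less where a joint would pass 70% of its speed; a pose out of reach is approached as far as the arm can. A call with a number of a shift or a turn outside -1 to 1 is refused whole. A call with a gripper value outside its range is refused whole. The fingers move at their own pace and stop on an object; the grip force is fixed at half the most. Time passes only in rows, so rows that repeat a pose let the fingers close. It gives the time, the measured TCP pose, the force and the opening at its end, in the units of the state.
- env.sense(): the state, without advancing time (a new reading comes with each control period).
- env.grab_frame(name): name is "side" or "top" or "wrist"; returns the picture (420x560x3 uint8, red, green, blue); there is no depth.
- env.camera_info(name): a dict with "mtx" (3x3 intrinsics, pixels), "distortion" ([k1, k2, p1, p2, k3] as OpenCV has them; the pictures are not rectified), "R" (3x3) and "t" (3): a world point X has camera coordinates R X + t; the wrist camera has in their place "tool_from_camera" (4x4, takes a point from camera to tool coordinates, whose origin is the TCP and whose axes are the tool frame's). Camera axes: x right, y down, z forward; pixel columns grow to the right and rows downward; lengths in m; the calibration is good to about 2 mm. A picture is of the moment at which its call begins: read the wrist's pose just before it. camera_info takes no time and is no camera call.
- env.sign_off(): hands the job in, once; it reports no verdict.
Trained networks look in the newest picture that a camera, given by its name, has taken for a name from the list of things; names that differ only in an ending like _2 or _b are one class to them, and where a whole thing is asked for, a point or a joint stands for the part that bears it (a point fixed in the world has none). Each returns a list of dicts, best first, with "score" (0 to 1); they miss things now and then, are a little off and sometimes report something else, mostly with a low value. They report only what shows in the picture. A call takes as long as a camera call. They do not tell look-alikes from the thing itself.
- env.look_for(name, camera): "xy" ([column, row] in pixels, amid what is visible of it).
- env.place_of(name, camera): "xy" ([column, row] in pixels: a listed point, or the origin of a listed thing).
The state is a dict: "clock": time; "qpos": joint angles; "dq": joint speeds; "effort": joint torques, N m; "ee_pos": TCP position; "tool_rot": TCP orientation; "force": force on the tool from outside, world axes, zero at the start; "ft_torque": the same for the moment, N m; "finger_gap": finger opening in m.
Only numpy, scipy, OpenCV 4.12 (cv2) and the standard library are available. Lean on these libraries where they do the work, as an engineer would, in place of code of your own. Each camera call takes 0.05 s, during which the arm holds its last target.

## Task

Set up the gauge platform for comparing spacers: first turn its two foot knobs until the platform is level (both bubbles in the middle of their tubes), then turn both red turnbuttons squarely over its rim to secure it. Only then stand each coloured spacer that is there on the platform beside the fixed black master, about a finger's width (20 mm) clear of it: red straight to its left, blue to its right, gold in front and green behind, where front is the platform's edge with the orange knob, facing the robot. Leave it level and secured, with the spacers upright, and leave the other things on the bench alone.

Things in the scene. Friction and masses are not known exactly. Their poses are not given: they have to be found in the camera images.
- platform: aluminium gauge platform, 200 x 200 mm, dark rim 5 mm high and 5 mm thick, top surface about 62 mm above the bench. Origin: centre of the top; x points to its back (away from the robot), y to its left, z is its normal. The black master spacer (35 mm dia, 35 high) is fixed at its centre. Starts tilted up to 0.1 rad about each axis; stays as the knobs set it
- base: grey base under the platform, 250 mm in x, 320 mm in y, 12 mm thick; it stays put on the bench. Origin: centre of its underside; x to the platform's back, y to its left
- bubble_side: white bubble (14 x 11 mm) of the green tube level at the platform's back edge, which shows the left-right tilt: it moves to the high side, 7.5 mm for 0.025 rad; level = centred on the tube's black band (30 mm long). Origin: the bubble; the tube's middle is 128 mm back of the platform's origin
- bubble_front: white bubble (14 x 11 mm) of the green tube level at the platform's right edge, which shows the front-back tilt: it moves to the high side, 7.5 mm for 0.025 rad; level = centred on the tube's black band (30 mm long). Origin: the bubble; the tube's middle is 45 mm behind and 113 mm right of the platform's origin
- knob_front_grip (a point): grip point on the axis of the orange foot knob, 135 mm in front of the platform's origin; it leans with the platform's left-right tilt. Upright bar 40 mm long (point x), 14 thick (y), top 11 mm above this point, on a 36 mm disc 21 mm below it. Turned clockwise from above it raises the front (-x) edge: 0.025 rad per rad. Stays put (0.08 N m), does not rise; travel 8.4 rad, level in the middle
- knob_left_grip (a point): grip point of the blue foot knob, 65 mm behind and 135 mm left of the platform's origin, always upright; same shape and travel as the orange knob. Turned clockwise from above it raises the left (+y) edge of the platform: 0.025 rad of tilt per rad of turn
- turnbutton_right (a joint): angle of the red turnbutton at the right side of the platform: 0 = open (toe points back (+x), along the platform's edge), grows as it is turned counter-clockwise from above, pi/2 = its toe lies squarely over the rim (stop at 1.6)
- turnbutton_right_grip (a point): grip point of that turnbutton, on its vertical axis, 65 mm in front and 120 mm right of the platform's origin. Upright fin 30 mm long (point x), 12 thick (y), top 8 mm above this point; under it the 16 mm wide toe bar, its top 20 mm below this point, reaches 35 mm from the axis. Stays where left (0.05 N m)
- turnbutton_left (a joint): angle of the red turnbutton at the left side of the platform: 0 = open (toe points to the front (-x), along the platform's edge), grows as it is turned counter-clockwise from above, pi/2 = its toe lies squarely over the rim (stop at 1.6)
- turnbutton_left_grip (a point): grip point of that turnbutton, on its vertical axis, 70 mm in front and 120 mm left of the platform's origin. Upright fin 30 mm long (point x), 12 thick (y), top 8 mm above this point; under it the 16 mm wide toe bar, its top 20 mm below this point, reaches 35 mm from the axis. Stays where left (0.05 N m)
- spacer_red: red painted spacer sleeve (solid to the gripper), upright, 35 mm diameter, 35 mm high, about 0.1 kg, on the bench to the left of the platform at the start; origin: centre of its underside, z up. May be absent.
- spacer_blue: blue painted spacer sleeve (solid to the gripper), upright, 35 mm diameter, 35 mm high, about 0.1 kg, on the bench to the left of the platform at the start; origin: centre of its underside, z up. May be absent.
- spacer_gold: gold (brass) spacer sleeve (solid to the gripper), upright, 35 mm diameter, 35 mm high, about 0.1 kg, on the bench to the left of the platform at the start; origin: centre of its underside, z up. May be absent.
- spacer_green: green painted spacer sleeve (solid to the gripper), upright, 35 mm diameter, 35 mm high, about 0.1 kg, on the bench to the left of the platform at the start; origin: centre of its underside, z up. May be absent.
- grease_jar: bystander, to be left alone: round jar with a green cap, 52 dia x 60 high (mm); origin at its underside
- hex_block: bystander, to be left alone: orange block with upright hex keys, 50 x 90 x 35 (mm); origin at its underside
- screwdriver: bystander, to be left alone: screwdriver with yellow handle, 200 long, lying, 26 thick (mm); origin at its underside
- spray_bottle: bystander, to be left alone: bottle with yellow label, 60 dia x 190 high (mm); origin at its underside
- cassette: bystander, to be left alone: stacked steel bicycle sprockets, 135 dia x 42 high (mm); origin at its underside
- pedal: bystander, to be left alone: black and orange bicycle pedal, 90 x 75 x 25 (mm); origin at its underside
Things that resemble listed ones, but are neither listed nor needed, are in the scene too. Several things look just like the spacer_gold: the one meant starts farthest to the robot's right.

How it is judged:
On the way, in this order (a step that is already met when the one before it is completed fails the run):
1. the platform is level (within 0.025 rad) while both turnbuttons are still open (under 0.8 rad) (angle between platform's own z axis and vertical below 0.025 rad and value of joint each of turnbutton_left, turnbutton_right below 0.8 rad), for 0.3 s.
2. both turnbuttons are turned over the rim (past 1.35 rad), the platform level, no spacer on it yet (each over 110 mm from the master) (angle between platform's own z axis and vertical below 0.025 rad and value of joint each of turnbutton_left, turnbutton_right above 1.35 rad and horizontal distance between each of spacer_red, spacer_blue, spacer_gold, spacer_green and platform above 0.11 m), for 0.2 s.
At the end, for the whole second after the job is handed in: platform level within 0.025 rad; turnbuttons past 1.35 rad; each spacer present upright (0.08 rad), at rest on the platform (5 mm), centre 43 to 71 mm from the master's and within 14 mm sideways: red left (+y of platform), blue right, gold in front (-x), green behind (angle between platform's own z axis and vertical below 0.025 rad and value of joint each of turnbutton_left, turnbutton_right above 1.35 rad and x of spacer_red in the frame of platform between -0.014 and 0.014 m and y of spacer_red in the frame of platform between 0.043 and 0.071 m and z of spacer_red in the frame of platform between -0.005 and 0.005 m and angle between each of spacer_red, spacer_blue, spacer_gold, spacer_green's own z axis and vertical below 0.08 rad and linear speed of each of spacer_red, spacer_blue, spacer_gold, spacer_green below 0.02 m/s and x of spacer_blue in the frame of platform between -0.014 and 0.014 m and y of spacer_blue in the frame of platform between -0.071 and -0.043 m and z of spacer_blue in the frame of platform between -0.005 and 0.005 m and x of spacer_gold in the frame of platform between -0.071 and -0.043 m and y of spacer_gold in the frame of platform between -0.014 and 0.014 m and z of spacer_gold in the frame of platform between -0.005 and 0.005 m and x of spacer_green in the frame of platform between 0.043 and 0.071 m and y of spacer_green in the frame of platform between -0.014 and 0.014 m and z of spacer_green in the frame of platform between -0.005 and 0.005 m); the robot touches nothing.
It fails at once if a bystander is moved more than 40 mm (distance of any of grease_jar, hex_block, screwdriver, spray_bottle, cassette, pedal from where it was at the start of the episode above 0.04 m).
Of spacer_red, spacer_blue, spacer_gold, spacer_green only 2 to 4 are there at a start; the rules pass over those that are not, and their reading is None.
At some moment in a run one of spacer_red, spacer_blue, spacer_gold, spacer_green may be knocked a few centimetres aside while the robot is not near it.
It also fails if it takes over 210 s, if anything falls off the work surface, if the arm or the gripper's body presses on something with over 40 N, if the wrist force passes 120 N, or if a joint passes its speed limit or range.

## Working session

There is one attempt and no reset: what is moved stays moved. The work goes in short steps, Python scripts to look and compute and a tool call to move; the robot and the scene stay as the last step left them, time stands still between calls to the robot, and variables do not carry over. Pictures are saved under pics/ and viewed, and the job is handed in when it is done.

Besides the shell and the picture viewer there is one more tool, called after "Request:" as name(argument=value, ...), one argument or row to a line, values as JSON. move_arm: Moves the arm, as the interface text tells. Shifts and turns lie within -1 to 1; 1 stands for 0.4 m of shift or pi rad of turn. Its arguments: {"type":"object","properties":{"increments":{"type":"array"}},"required":["increments"]}

```bash
ls; mkdir -p pics; cat > h.py <<'E'
import numpy as np, cv2
from workcell import env
from scipy.spatial.transform import Rotation as Ro
def save(img,n): cv2.imwrite('pics/'+n,cv2.cvtColor(img,cv2.COLOR_RGB2BGR))
E
python3 - <<'E'
from h import *
s=env.sense();print(s)
for c in ['side','top','wrist']:
    save(env.grab_frame(c),f'{c}0.png')
    i=env.camera_info(c);print(c,{k:np.round(v,4).tolist() for k,v in i.items()})
E
```

```text
pics
{'clock': 0.0, 'qpos': array([-1.14962690e+00,  4.80834311e-01,  1.59688416e+00, -1.93195915e-05,
        1.06508999e+00, -4.65876589e-02]), 'dq': array([-0.00032992,  0.00099955,  0.00142947,  0.00087506,  0.00109188,
       -0.00051529]), 'effort': array([ 1.69363775e-04, -9.50647831e+01, -4.30180657e+01,  1.02443541e-04,
        1.21453332e-02,  6.04362435e-05]), 'ee_pos': array([ 0.29290823, -0.57975058,  0.19766697]), 'tool_rot': array([3.10889609, 1.5695804 , 2.00586622]), 'force': array([ 0.13337223, -0.74385103,  0.06835529]), 'ft_torque': array([-0.04238316, -0.02630505, -0.04359216]), 'finger_gap': 0.08555561633582155}
side {'mtx': [[441.601, 0.0, 280.53], [0.0, 441.601, 212.0303], [0.0, 0.0, 1.0]], 'distortion': [0.0328, 0.0, 0.0, 0.0, 0.0], 'R': [[-0.8869, -0.4617, -0.0162], [-0.2195, 0.4521, -0.8645], [0.4065, -0.7632, -0.5023]], 't': [0.5209, 0.2073, 1.1175]}
top {'mtx': [[429.8326, 0.0, 271.8679], [0.0, 429.8326, 212.6532], [0.0, 0.0, 1.0]], 'distortion': [-0.0279, 0.0, 0.0, 0.0, 0.0], 'R': [[-0.0013, -0.9998, -0.0174], [-0.9945, 0.0031, -0.1047], [0.1048, 0.0172, -0.9943]], 't': [0.0134, 0.5844, 1.1734]}
wrist {'mtx': [[326.3106, 0.0, 279.908], [0.0, 326.3106, 203.9076], [0.0, 0.0, 1.0]], 'distortion': [-0.0614, 0.0, 0.0, 0.0, 0.0], 'tool_from_camera': [[0.0002, -0.2825, 0.9593, -0.1754], [0.0001, -0.9593, -0.2825, 0.0721], [1.0, 0.0002, -0.0001, 0.0001], [0.0, 0.0, 0.0, 1.0]]}
```

View pics/top0.png

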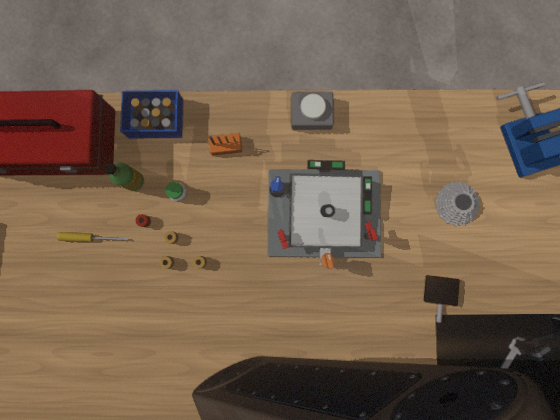

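View pics/side0.png

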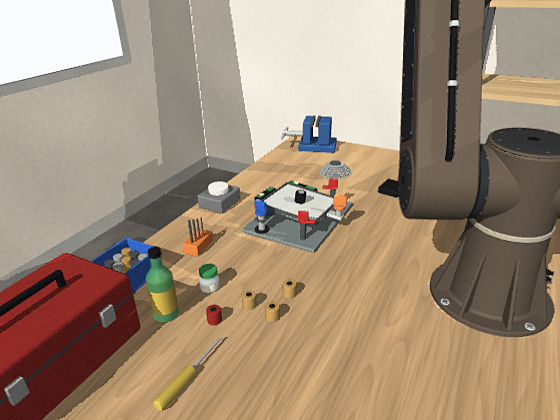

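```bash
python3 - <<'E'
from h import *
for c in ['top','side']:
  for n in ['platform','base','bubble_side','bubble_front','knob_front_grip','knob_left_grip','turnbutton_right_grip','turnbutton_left_grip','spacer_red','spacer_blue','spacer_gold','spacer_green']:
    r=env.place_of(n,c); print(c,n,[(np.round(d['xy'],1).tolist(),round(d['score'],2)) for d in r[:4]])
E
```

```text
top platform [([323.3, 214.2], 0.55)]
top base [([316.5, 164.6], 0.63), ([325.7, 216.4], 0.57)]
top bubble_side []
top bubble_front [([178.0, 192.5], 0.66), ([369.7, 186.5], 0.47)]
top knob_front_grip [([329.7, 259.0], 0.64)]
top knob_left_grip [([278.1, 183.0], 0.53), ([132.7, 178.8], 0.38)]
top turnbutton_right_grip [([373.3, 236.9], 0.5)]
top turnbutton_left_grip [([282.0, 235.1], 0.68)]
top spacer_red [([146.6, 219.4], 0.52)]
top spacer_blue [([372.3, 234.6], 0.44)]
top spacer_gold [([174.6, 236.8], 0.53), ([199.3, 258.3], 0.52), ([168.2, 258.4], 0.49), ([275.0, 181.4], 0.49)]
top spacer_green [([277.0, 184.5], 0.52)]
side platform [([297.7, 204.6], 0.58)]
side base [([300.2, 215.8], 0.74)]
side bubble_side []
side bubble_front []
side knob_front_grip [([343.4, 197.7], 0.44)]
side knob_left_grip [([257.9, 203.2], 0.56)]
side turnbutton_right_grip [([332.9, 179.4], 0.66)]
side turnbutton_left_grip [([306.9, 214.1], 0.55)]
side spacer_red [([214.1, 321.8], 0.69), ([186.3, 374.8], 0.25)]
side spacer_blue []
side spacer_gold [([292.5, 296.0], 0.64), ([271.0, 319.2], 0.57), ([248.8, 304.9], 0.57)]
side spacer_green [([295.4, 202.2], 0.47)]
```

```bash
cat >> h.py <<'E'
def PM(c,s=None):
    i=env.camera_info(c)
    if c!='wrist': return i['mtx'],i['distortion'],np.array(i['R']),np.array(i['t'])
    s=s or env.sense()
    T=np.eye(4);T[:3,:3]=Ro.from_euler('xyz',s['tool_rot']).as_matrix();T[:3,3]=s['ee_pos']
    C=np.linalg.inv(T@np.array(i['tool_from_camera']))
    return i['mtx'],i['distortion'],C[:3,:3],C[:3,3]
def ray(P,xy):
    K,D,R,t=P
    u=cv2.undistortPoints(np.array([[xy]],float),np.array(K),np.array(D))[0,0]
    d=R.T@np.array([u[0],u[1],1]);return -R.T@t,d/np.linalg.norm(d)
def atz(P,xy,z):
    o,d=ray(P,xy);return o+d*(z-o[2])/d[2]
def proj(P,X):
    K,D,R,t=P
    return cv2.projectPoints(np.array(X,float).reshape(-1,1,3),cv2.Rodrigues(R)[0],t,np.array(K),np.array(D))[0][:,0]
def tri(*pr):
    A=np.zeros((3,3));b=np.zeros(3)
    for P,xy in pr:
        o,d=ray(P,xy);M=np.eye(3)-np.outer(d,d);A+=M;b+=M@o
    X=np.linalg.solve(A,b)
    return X,[np.round(proj(P,X)[0]-xy,1).tolist() for P,xy in pr]
def toolR(s=None):
    s=s or env.sense();return Ro.from_euler('xyz',s['tool_rot']).as_matrix()
E
python3 - <<'E'
from h import *
t=PM('top');s=PM('side')
for n,a,b in [('front',(329.7,259),(343.4,197.7)),('left',(278.1,183),(257.9,203.2)),('tbr',(373.3,236.9),(332.9,179.4)),('tbl',(282,235.1),(306.9,214.1)),('plat',(323.3,214.2),(297.7,204.6)),('red',(146.6,219.4),(214.1,321.8)),('gold',(199.3,258.3),(292.5,296)),('g2',(174.6,236.8),(248.8,304.9)),('g3',(168.2,258.4),(271,319.2))]:
    X,e=tri((t,a),(s,b));print(n,X.round(4),e)
for n,a in [('jar',(176,191)),('block',(225,144)),('cassette',(458,203)),('bottle',(125,178)),('pedal',(441,290)),('screw',(75,237))]: print(n,atz(t,a,.03).round(3))
im=cv2.imread('pics/top0.png');cv2.imwrite('pics/crop1.png',cv2.resize(im[150:280,90:240],None,fx=5,fy=4.5))
cv2.imwrite('pics/crop2.png',cv2.resize(im[150:280,250:400],None,fx=5,fy=4.5))
im=cv2.imread('pics/side0.png');cv2.imwrite('pics/crop3.png',cv2.resize(im[150:340,190:370],None,fx=4,fy=3.1))
E
```

```text
front [ 0.4491 -0.1417  0.1026] [[0.9, 2.4], [-2.2, -0.0]]
left [ 0.6601 -0.0039  0.1004] [[-0.7, -1.4], [1.4, 0.2]]
tbr [ 0.5161 -0.2526  0.1021] [[-0.6, -1.4], [1.2, -0.0]]
tbl [ 0.5135 -0.0176  0.0936] [[0.7, 1.8], [-1.7, -0.1]]
plat [ 0.5831 -0.127   0.0526] [[-0.9, -2.0], [1.9, 0.1]]
red [ 0.5705  0.3789 -0.0128] [[-0.0, -0.1], [0.1, 0.0]]
gold [ 0.4492  0.2181 -0.0093] [[1.2, 2.9], [-3.4, -0.3]]
g2 [ 0.5211  0.295  -0.0076] [[-0.3, -0.7], [0.8, 0.1]]
g3 [ 0.4546  0.3113 -0.0125] [[0.4, 0.9], [-1.1, -0.1]]
jar [0.647 0.284 0.03 ]
block [0.782 0.146 0.03 ]
cassette [ 0.61 -0.51  0.03]
bottle [0.685 0.431 0.03 ]
pedal [ 0.369 -0.452  0.03 ]
screw [0.517 0.569 0.03 ]
```

View pics/crop1.png

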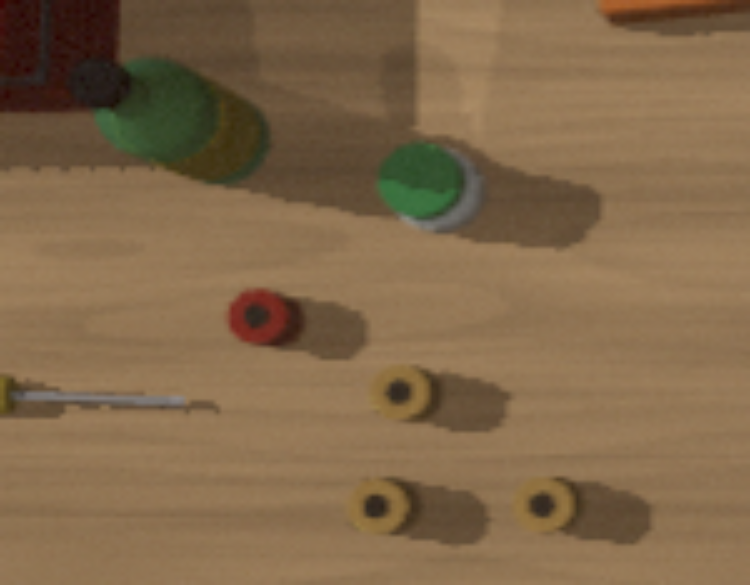

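View pics/crop2.png

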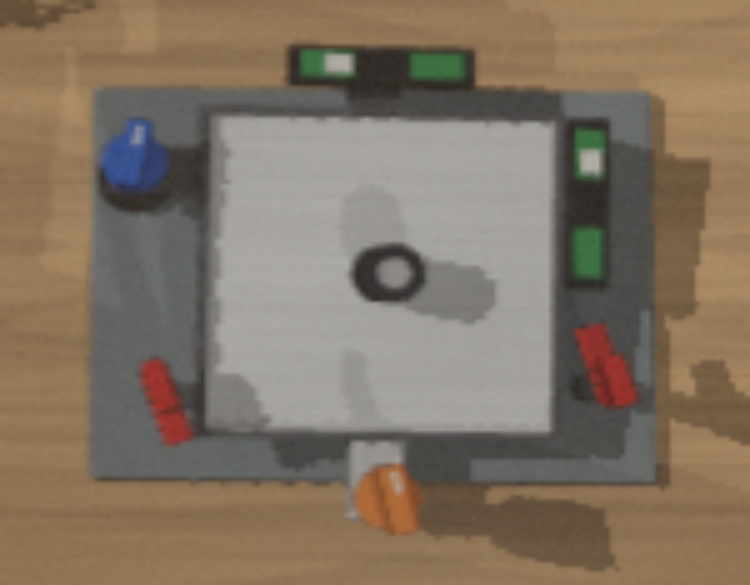

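View pics/crop3.png

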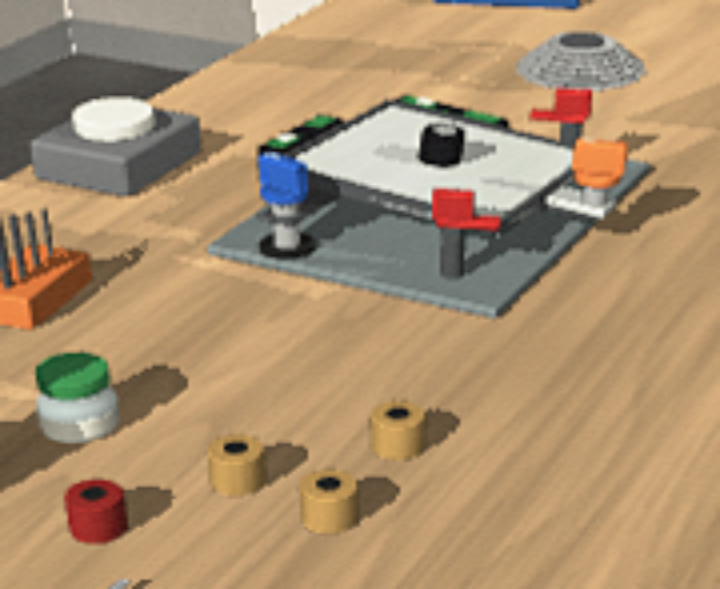

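```bash
cat >> h.py <<'E'
def Rdown(phi):
    z=np.array([np.cos(phi),np.sin(phi),0]);x=np.array([0,0,-1.]);return np.stack([x,np.cross(z,x),z],1)
def go(p,phi=None,R=None):
    """print shift/turn from measured pose to TCP p, jaw azimuth phi"""
    s=env.sense();R0=toolR(s)
    d=R0.T@(np.array(p)-s['ee_pos'])/0.4
    if R is None: R=Rdown(phi) if phi is not None else R0
    rv=Ro.from_matrix(R0.T@R).as_rotvec()/np.pi
    z=R0[:,2]
    print('pos',s['ee_pos'].round(4),'phi',round(np.arctan2(z[1],z[0]),3),'q6',s['qpos'].round(2)[[0,5]],'gap',round(s['finger_gap'],4),'t',round(s['clock'],2))
    print('shift',d.round(3).tolist(),'turn',rv.round(3).tolist(),'rows>=',round(max(np.linalg.norm(d)*400/41.7,np.linalg.norm(rv)*180/7.16),1))
E
python3 - <<'E'
from h import *
print(toolR().round(3))
go((0.55,-0.13,0.33),-1.57)
go((0.55,-0.13,0.33),1.57)
E
```

```text
[[ 0.     0.893  0.451]
 [-0.     0.451 -0.893]
 [-1.     0.     0.   ]]
pos [ 0.2931 -0.5802  0.1983] phi -1.103 q6 [-1.15 -0.05] gap 0.0854 t 1.35
shift [-0.329, 1.081, -0.715] turn [0.149, 0.0, -0.0] rows>= 12.8
pos [ 0.2931 -0.5802  0.1983] phi -1.103 q6 [-1.15 -0.05] gap 0.0854 t 1.35
shift [-0.329, 1.081, -0.715] turn [-0.851, 0.0, 0.0] rows>= 21.4
```

Request:
move_arm(
  increments=[
    [[-0.1,0,0],[0,0,0],1],
    [[-0.2,0.05,-0.05],[0.02,0,0],1],
    [[-0.3,0.12,-0.1],[0.06,0,0],1],
    [[-0.33,0.2,-0.15],[0.1,0,0],1],
    [[-0.33,0.3,-0.2],[0.149,0,0],1],
  ],
)

```text
clock: 1.77
ee_pos: [0.3538, -0.4709, 0.3321]
tool_rot: [0.529, 1.565, -1.01]
force: [1.1, 0.1, -0.2]
finger_gap: 0.0853
```

```bash
python3 -c "
from h import *
go((0.5,-0.13,0.33),-1.57)"
```

```text
pos [ 0.3538 -0.4709  0.3321] phi -1.539 q6 [-0.98  0.56] gap 0.0853 t 1.77
shift [0.002, 0.393, -0.84] turn [0.01, 0.002, -0.001] rows>= 8.9
```

Request:
move_arm(
  increments=[
    [[0,0.08,-0.04],[0,0,0],1],
    [[0,0.14,-0.12],[0,0,0],1],
    [[0,0.2,-0.2],[0,0,0],1],
    [[0,0.25,-0.29],[0,0,0],1],
    [[0,0.3,-0.38],[0,0,0],1],
  ],
)

```text
clock: 2.18
ee_pos: [0.4677, -0.312, 0.3281]
tool_rot: [1.083, 1.571, -0.448]
force: [0.9, -1.3, 0.8]
finger_gap: 0.0856
```

Request:
move_arm(
  increments=[
    [[0,0.02,-0.1],[0,0,0],1],
    [[0,0.04,-0.2],[0,0,0],1],
    [[0,0.06,-0.3],[0,0,0],1],
    [[0,0.08,-0.38],[0,0,0],1],
    [[0,0.09,-0.46],[0,0,0],1],
  ],
)

```text
clock: 2.6
ee_pos: [0.4959, -0.1264, 0.3282]
tool_rot: [1.365, 1.57, -0.166]
force: [0.5, 0.1, -0.1]
finger_gap: 0.0856
```

```bash
cat > look.py <<'E'
from h import *
import sys
s=env.sense(); im=env.grab_frame('wrist'); save(im,sys.argv[1])
P=PM('wrist',s)
np.save('pics/'+sys.argv[1][:-4]+'.npy',np.array([P[2].ravel().tolist()+P[3].tolist()]))
for n in sys.argv[2:]:
    r=env.place_of(n,'wrist'); print(n,[(np.round(d['xy'],1).tolist(),round(d['score'],2)) for d in r[:4]])
E
python3 look.py w1.png platform bubble_side bubble_front knob_front_grip knob_left_grip turnbutton_right_grip turnbutton_left_grip spacer_gold
```

```text
platform [([287.4, 94.4], 0.62)]
bubble_side []
bubble_front [([381.6, 40.7], 0.65), ([171.9, 25.0], 0.63)]
knob_front_grip [([284.8, 197.6], 0.62)]
knob_left_grip [([170.0, 27.5], 0.96)]
turnbutton_right_grip [([381.2, 152.4], 0.97), ([63.1, 180.3], 0.51)]
turnbutton_left_grip [([189.7, 148.6], 0.56)]
spacer_gold [([12.5, 135.7], 0.93), ([64.9, 180.3], 0.59), ([11.2, 179.0], 0.57), ([536.7, 93.6], 0.32)]
```

View pics/w1.png

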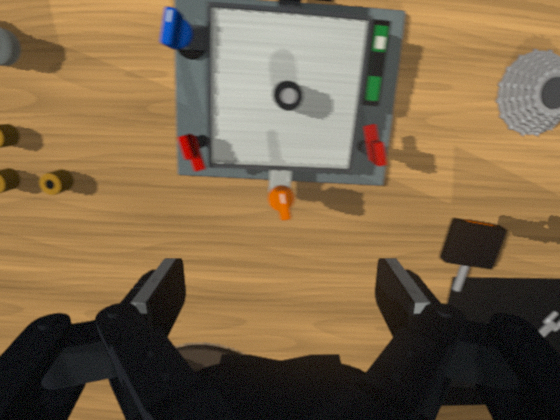

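```bash
python3 - <<'E'
from h import *
t=PM('top');s=PM('side');w=PM('wrist')
for n,a,b,c in [('front',(329.7,259),(343.4,197.7),(284.8,197.6)),('left',(278.1,183),(257.9,203.2),(170,27.5)),('tbr',(373.3,236.9),(332.9,179.4),(381.2,152.4)),('tbl',(282,235.1),(306.9,214.1),(189.7,148.6)),('plat',(323.3,214.2),(297.7,204.6),(287.4,94.4))]:
    X,e=tri((t,a),(s,b),(w,c));print(n,X.round(4),e)
# base corners from wrist at z=.012, visible
for p in [(179,176),(387,186),(406,9)]: print(atz(w,p,.012).round(4))
im=cv2.imread('pics/w1.png');cv2.imwrite('pics/w1c.png',cv2.resize(im[0:225,150:420],None,fx=2.9,fy=2.6))
E
```

```text
front [ 0.4518 -0.1403  0.101 ] [[0.3, 1.3], [-3.2, 0.4], [2.3, 4.5]]
left [ 0.6566 -0.0011  0.1031] [[-1.8, -0.3], [1.9, 0.1], [1.5, -4.1]]
tbr [ 0.5178 -0.2538  0.1007] [[-0.3, -2.0], [0.9, 0.1], [-0.4, 2.0]]
tbl [ 0.5138 -0.0167  0.0942] [[0.4, 1.6], [-2.0, -0.2], [0.9, 0.9]]
plat [ 0.5849 -0.1317  0.0492] [[0.6, -2.6], [2.0, 0.3], [-3.2, 0.6]]
[0.4616 0.0249 0.012 ]
[ 0.4583 -0.2975  0.012 ]
[ 0.7085 -0.2945  0.012 ]
```

View pics/w1c.png

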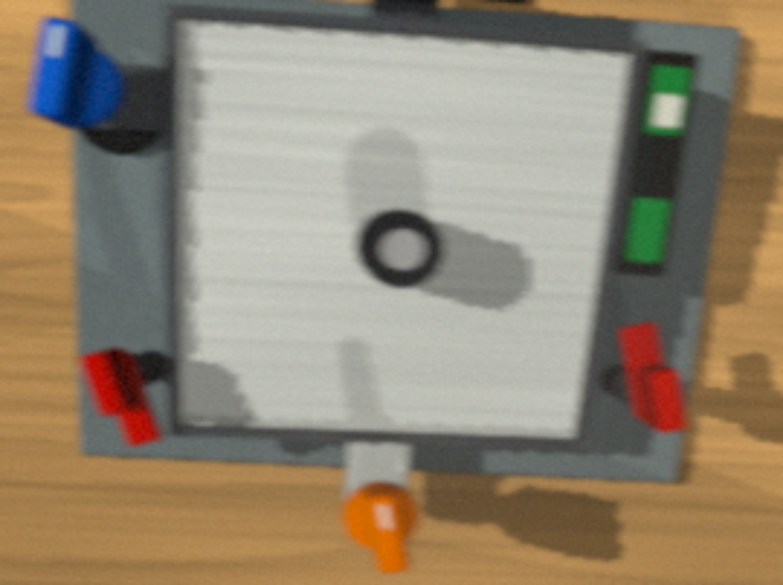

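```bash
python3 -c "
from h import *
go((0.44,-0.14,0.2),-1.57)"
```

```text
pos [ 0.4954 -0.1294  0.3279] phi -1.532 q6 [-0.31  1.22] gap 0.0855 t 3.05
shift [0.32, -0.139, 0.021] turn [0.012, 0.0, 0.0] rows>= 3.4
```

Request:
move_arm(
  increments=[
    [[0.08,-0.04,0.006],[0.01,0,0],1],
    [[0.16,-0.08,0.012],[0.012,0,0],1],
    [[0.24,-0.11,0.02],[0.012,0,0],1],
    [[0.32,-0.14,0.02],[0.012,0,0],1],
    [[0.32,-0.14,0.02],[0.012,0,0],1],
  ],
)

```text
clock: 3.47
ee_pos: [0.4346, -0.138, 0.1954]
tool_rot: [-1.924, 1.562, 2.789]
force: [-1.9, 1.7, -0.4]
finger_gap: 0.0855
```

```bash
python3 look.py w2.png knob_front_grip turnbutton_right_grip turnbutton_left_grip
```

```text
knob_front_grip [([277.3, 171.9], 0.89)]
turnbutton_right_grip [([421.4, 88.6], 0.73)]
turnbutton_left_grip [([126.2, 92.4], 0.59), ([278.0, 26.8], 0.58)]
```

View pics/w2.png

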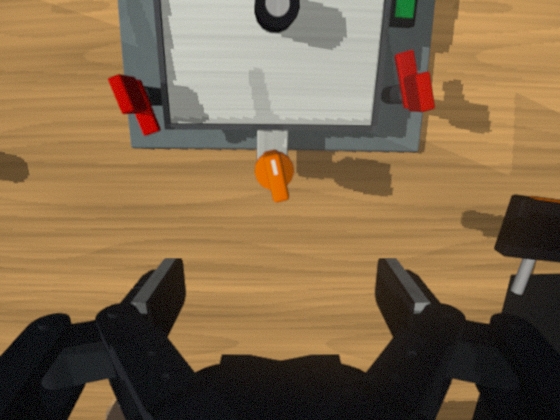

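```bash
python3 - <<'E'
from h import *
im=cv2.imread('pics/w2.png');cv2.imwrite('pics/w2c.png',cv2.resize(im[135:215,230:320],None,fx=7,fy=7,interpolation=cv2.INTER_CUBIC))
E
```

```text
(no output)
```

View pics/w2c.png

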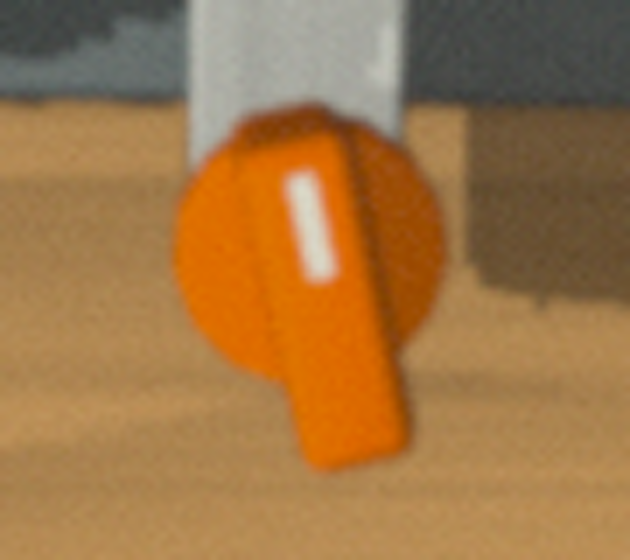

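```bash
python3 - <<'E'
from h import *
w=PM('wrist')
for z in (.105,.112):
  a=atz(w,(271.7,155),z);b=atz(w,(281.3,200),z);print(a.round(4),b.round(4),np.linalg.norm(a-b).round(4),((a+b)/2).round(4),np.arctan2(*(a-b)[[1,0]]).round(3))
im=cv2.imread('pics/w2.png');t=PM('top')
print(tri((t,(329.7,259)),(w,(277.3,171.9))))
go((0.4515,-0.1405,0.2),-1.57+0.15)
E
```

```text
[ 0.4766 -0.1326  0.105 ] [ 0.4377 -0.1408  0.105 ] 0.0398 [ 0.4572 -0.1367  0.105 ] 0.206
[ 0.4776 -0.1328  0.112 ] [ 0.4396 -0.1407  0.112 ] 0.0388 [ 0.4586 -0.1368  0.112 ] 0.206
(array([ 0.45666895, -0.13938087,  0.0829759 ]), [[-0.9, -0.6], [2.4, 1.7]])
pos [ 0.4419 -0.1395  0.2019] phi -1.569 q6 [-0.37  1.2 ] gap 0.0853 t 3.67
shift [0.005, 0.024, 0.003] turn [-0.047, 0.0, -0.001] rows>= 1.2
```

```bash
cat >> h.py <<'E'
def WP(name):
    a=np.load('pics/'+name+'.npy')[0];i=env.camera_info('wrist');return i['mtx'],i['distortion'],a[:9].reshape(3,3),a[9:]
E
python3 - <<'E'
from h import *
w=WP('w2');w1=WP('w1');t=PM('top');s=PM('side')
for z in (.1,.105,.112):
  a=atz(w,(271.7,155),z);b=atz(w,(281.3,200),z);print(a.round(4),b.round(4),np.linalg.norm(a-b).round(4),((a+b)/2).round(4),np.arctan2(*(a-b)[[1,0]]).round(3))
for n,a,b,c,d in [('front',(329.7,259),(343.4,197.7),(284.8,197.6),(277.3,171.9)),('tbr',(373.3,236.9),(332.9,179.4),(381.2,152.4),(421.4,88.6)),('tbl',(282,235.1),(306.9,214.1),(189.7,148.6),(126.2,92.4)),('plat',(323.3,214.2),(297.7,204.6),(287.4,94.4),None),('left',(278.1,183),(257.9,203.2),(170,27.5),None)]:
    X,e=tri(*[(P,x) for P,x in ((t,a),(s,b),(w1,c),(w,d)) if x]);print(n,X.round(4),e)
for p in [(179,176),(387,186),(406,9)]: print(atz(w1,p,.012).round(4))
for p in [(133,146),(420,151)]: print(atz(w,p,.012).round(4))
E
```

```text
[ 0.4685 -0.1308  0.1   ] [ 0.4297 -0.1389  0.1   ] 0.0397 [ 0.4491 -0.1348  0.1   ] 0.204
[ 0.4693 -0.131   0.105 ] [ 0.4312 -0.1389  0.105 ] 0.0389 [ 0.4502 -0.1349  0.105 ] 0.204
[ 0.4703 -0.1312  0.112 ] [ 0.4332 -0.1388  0.112 ] 0.0379 [ 0.4517 -0.135   0.112 ] 0.204
front [ 0.4526 -0.1379  0.102 ] [[-0.6, 1.0], [-3.7, 0.5], [2.7, 4.6], [2.9, 2.5]]
tbr [ 0.519  -0.2518  0.1008] [[-1.0, -2.5], [0.3, 0.3], [0.4, 1.8], [2.1, 4.2]]
tbl [ 0.5152 -0.0148  0.0963] [[-0.3, 1.1], [-2.7, -0.6], [1.4, 0.3], [3.0, 5.4]]
plat [ 0.5849 -0.1301  0.0502] [[0.1, -2.6], [1.8, 0.2], [-2.0, 1.2]]
left [6.562e-01 4.000e-04 1.046e-01] [[-2.3, -0.2], [1.7, -0.1], [2.9, -3.5]]
[0.462  0.0279 0.012 ]
[ 0.4594 -0.2947  0.012 ]
[ 0.7097 -0.2912  0.012 ]
[0.4661 0.0251 0.012 ]
[ 0.4609 -0.2923  0.012 ]
```

```bash
python3 look.py w3.png knob_front_grip turnbutton_right_grip turnbutton_left_grip; python3 - <<'E'
from h import *
im=cv2.imread('pics/w3.png');cv2.imwrite('pics/w3c.png',cv2.resize(im[135:235,225:325],None,fx=6,fy=6,interpolation=cv2.INTER_CUBIC))
E
```

```text
knob_front_grip [([275.6, 181.6], 0.9)]
turnbutton_right_grip [([416.5, 100.5], 0.85)]
turnbutton_left_grip [([126.4, 105.1], 0.8)]
```

View pics/w3c.png

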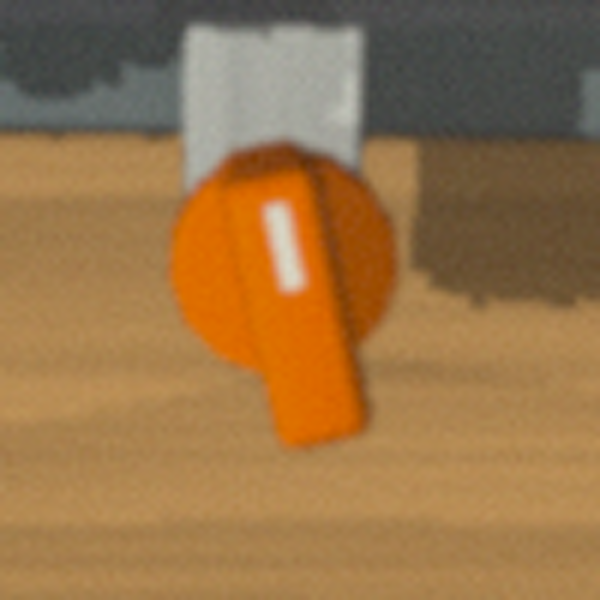

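View pics/w3.png

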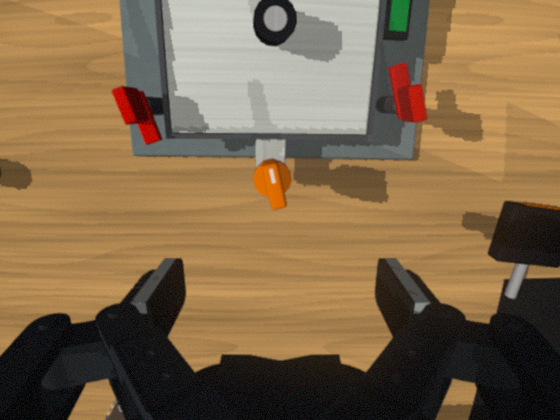

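```bash
python3 - <<'E'
from h import *
w=WP('w3');t=PM('top');s=PM('side')
for z in (.1,.105,.112):
  a=atz(w,(268.8,164.7),z);b=atz(w,(279.2,208),z);print(a.round(4),b.round(4),np.linalg.norm(a-b).round(4),((a+b)/2).round(4),np.arctan2(*(a-b)[[1,0]]).round(3))
for n,a,b,d in [('front',(329.7,259),(343.4,197.7),(275.6,181.6)),('tbr',(373.3,236.9),(332.9,179.4),(416.5,100.5)),('tbl',(282,235.1),(306.9,214.1),(126.4,105.1))]:
    X,e=tri(*[(P,x) for P,x in ((t,a),(s,b),(w,d)) if x]);print(n,X.round(4),e)
for p in [(134,157),(418,158)]: print(atz(w,p,.012).round(4))
m=atz(w,(274,19),.095);print('master',m)
print(toolR().round(3))
go((0.4515,-0.1405,0.2),-1.57+0.2)
E
```

```text
[ 0.4676 -0.13    0.1   ] [ 0.4289 -0.1389  0.1   ] 0.0398 [ 0.4483 -0.1345  0.1   ] 0.227
[ 0.4685 -0.1301  0.105 ] [ 0.4304 -0.139   0.105 ] 0.0391 [ 0.4494 -0.1345  0.105 ] 0.227
[ 0.4696 -0.1304  0.112 ] [ 0.4325 -0.139   0.112 ] 0.0381 [ 0.4511 -0.1347  0.112 ] 0.227
front [ 0.4503 -0.1391  0.1033] [[-0.0, 1.9], [-2.8, 0.1], [3.8, 3.7]]
tbr [ 0.5181 -0.2526  0.1013] [[-0.7, -2.2], [0.7, 0.1], [0.9, 4.5]]
tbl [ 0.5144 -0.0145  0.0969] [[-0.4, 1.4], [-2.5, -0.7], [4.8, 4.1]]
[0.4622 0.0259 0.012 ]
[ 0.4616 -0.2963  0.012 ]
master [ 0.58295145 -0.13461304  0.095     ]
[[ 0.002  1.     0.003]
 [-0.001  0.003 -1.   ]
 [-1.     0.002  0.001]]
pos [ 0.4412 -0.1389  0.2013] phi -1.568 q6 [-0.37  1.2 ] gap 0.0857 t 3.87
shift [0.003, 0.026, 0.004] turn [-0.063, 0.0, -0.001] rows>= 1.6
```

Request:
move_arm(
  increments=[
    [[0,0.02,0],[-0.039,0,0],1],
    [[0,0.02,0],[-0.078,0,0],1],
    [[0,0.02,0],[-0.117,0,0],1],
    [[0,0.02,0],[-0.156,0,0],1],
    [[0,0.02,0],[-0.195,0,0],1],
  ],
)

```text
clock: 4.28
ee_pos: [0.4486, -0.1387, 0.2007]
tool_rot: [0.588, 1.57, -0.361]
force: [0.2, 0.4, 0.1]
finger_gap: 0.0852
```

Request:
move_arm(
  increments=[
    [[0,0,0],[-0.039,0,0],1],
    [[0,0,0],[-0.078,0,0],1],
    [[0,0,0],[-0.117,0,0],1],
    [[0,0,0],[-0.156,0,0],1],
    [[0,0,0],[-0.195,0,0],1],
  ],
)

```text
clock: 4.7
ee_pos: [0.4486, -0.1387, 0.2007]
tool_rot: [0.01, 1.57, -0.327]
force: [0.2, 0.3, -0.1]
finger_gap: 0.0854
```

Request:
move_arm(
  increments=[
    [[0,0,0],[-0.039,0,0],1],
    [[0,0,0],[-0.078,0,0],1],
    [[0,0,0],[-0.117,0,0],1],
    [[0,0,0],[-0.156,0,0],1],
    [[0,0,0],[-0.195,0,0],1],
  ],
)

```text
clock: 5.12
ee_pos: [0.4486, -0.1387, 0.2007]
tool_rot: [-0.621, 1.57, -0.345]
force: [0.3, 0.3, 0.2]
finger_gap: 0.0859
```

Request:
move_arm(
  increments=[
    [[0,0,0],[-0.039,0,0],1],
    [[0,0,0],[-0.078,0,0],1],
    [[0,0,0],[-0.117,0,0],1],
    [[0,0,0],[-0.156,0,0],1],
    [[0,0,0],[-0.195,0,0],1],
  ],
)

```text
clock: 5.53
ee_pos: [0.4486, -0.1387, 0.2008]
tool_rot: [-1.24, 1.57, -0.352]
force: [0.1, 0.2, -0.3]
finger_gap: 0.0856
```

Request:
move_arm(
  increments=[
    [[0,0,0],[-0.039,0,0],1],
    [[0,0,0],[-0.078,0,0],1],
    [[0,0,0],[-0.117,0,0],1],
    [[0,0,0],[-0.156,0,0],1],
    [[0,0,0],[-0.195,0,0],1],
  ],
)

```text
clock: 5.95
ee_pos: [0.4486, -0.1387, 0.2008]
tool_rot: [-1.841, 1.57, -0.34]
force: [-1.1, -0.5, -0.3]
finger_gap: 0.0853
```

```bash
python3 -c "
from h import *
go((0.45,-0.136,0.14),1.79)"
```

```text
pos [ 0.4486 -0.1387  0.2008] phi 1.501 q6 [-0.36 -1.87] gap 0.0853 t 5.95
shift [0.152, -0.003, 0.007] turn [-0.092, -0.0, 0.0] rows>= 2.3
```

Request:
move_arm(
  increments=[
    [[0.05,0,0.003],[-0.035,0,0],1],
    [[0.1,0,0.006],[-0.07,0,0],1],
    [[0.15,-0.003,0.006],[-0.092,0,0],1],
    [[0.15,-0.003,0.006],[-0.092,0,0],0.6],
    [[0.15,-0.003,0.006],[-0.092,0,0],0.6],
  ],
)

```text
clock: 6.37
ee_pos: [0.4492, -0.1362, 0.1402]
tool_rot: [1.004, 1.57, 2.786]
force: [-0.0, -0.2, 0.1]
finger_gap: 0.0639
```

Request:
move_arm(
  increments=[
    [[0.03,0,0],[0,0,0],0.6],
    [[0.06,0,0],[0,0,0],0.6],
    [[0.09,0,0],[0,0,0],0.6],
    [[0.11,0,0],[0,0,0],0.6],
    [[0.11,0,0],[0,0,0],0.6],
  ],
)

```text
clock: 6.78
ee_pos: [0.4494, -0.1363, 0.096]
tool_rot: [0.901, 1.57, 2.682]
force: [-1.0, 0.6, -0.1]
finger_gap: 0.0511
```

```bash
python3 -c "
from h import *
go((0.45,-0.136,0.088),1.79)"; python3 look.py w4.png;python3 -c "
from h import *
save(env.grab_frame('side')[120:280,230:390].repeat(4,0).repeat(4,1)[:600],'s4.png')"
```

```text
pos [ 0.4494 -0.1363  0.096 ] phi 1.782 q6 [-0.36 -2.14] gap 0.0511 t 6.78
shift [0.02, -0.002, 0.0] turn [-0.003, 0.0, -0.0] rows>= 0.2
```

View pics/w4.png

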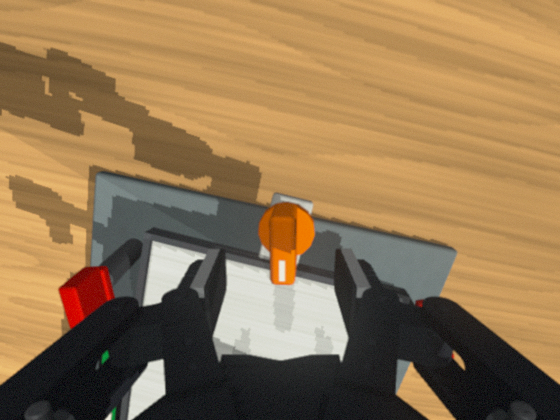

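View pics/s4.png

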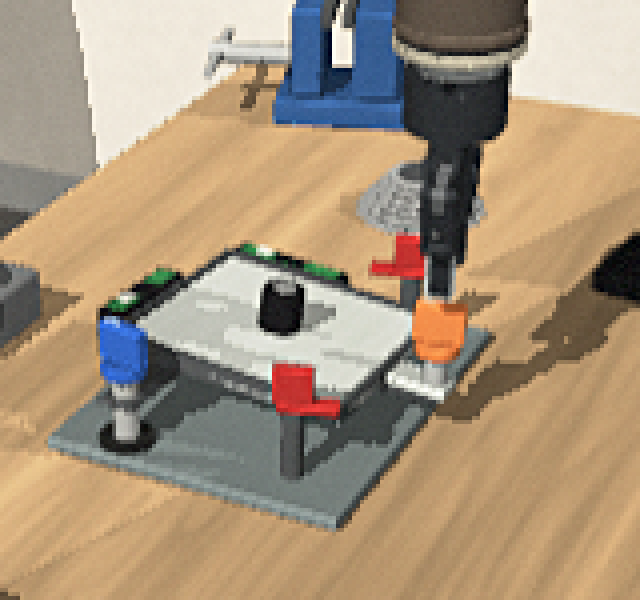

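Request:
move_arm(
  increments=[
    [[0.018,0,0],[0,0,0],0.5],
    [[0.018,0,0],[0,0,0],0],
    [[0.018,0,0],[0,0,0],0],
    [[0.018,0,0],[0,0,0],0],
    [[0.018,0,0],[0,0,0],0],
  ],
)

```text
clock: 7.3
ee_pos: [0.4494, -0.1364, 0.089]
tool_rot: [-2.106, 1.571, -0.323]
force: [-0.1, -0.7, -0.0]
finger_gap: -0.0003
```

Request:
move_arm(
  increments=[
    [[0,0,0],[0,0,0],0],
    [[0,0,0],[0,0,0],0],
    [[0,0,0],[0,0,0],0],
  ],
)

```text
clock: 7.55
ee_pos: [0.4493, -0.1364, 0.0889]
tool_rot: [-2.146, 1.571, -0.362]
force: [0.2, 0.4, 0.1]
finger_gap: 0.0
```

```bash
python3 look.py w5.png knob_front_grip;python3 -c "
from h import *
save(env.grab_frame('side')[140:220,290:390].repeat(7,0).repeat(7,1)[:600],'s5.png')"
```

```text
knob_front_grip [([284.0, 247.6], 0.97)]
```

View pics/w5.png

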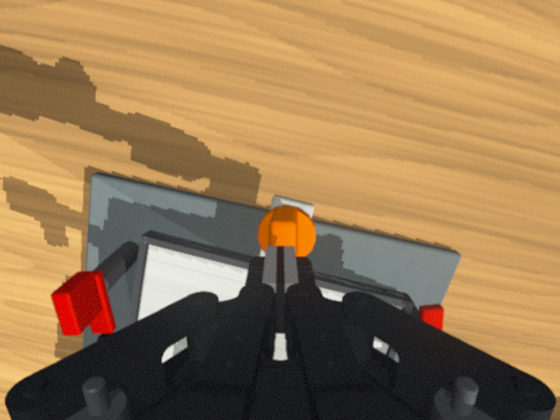

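View pics/s5.png

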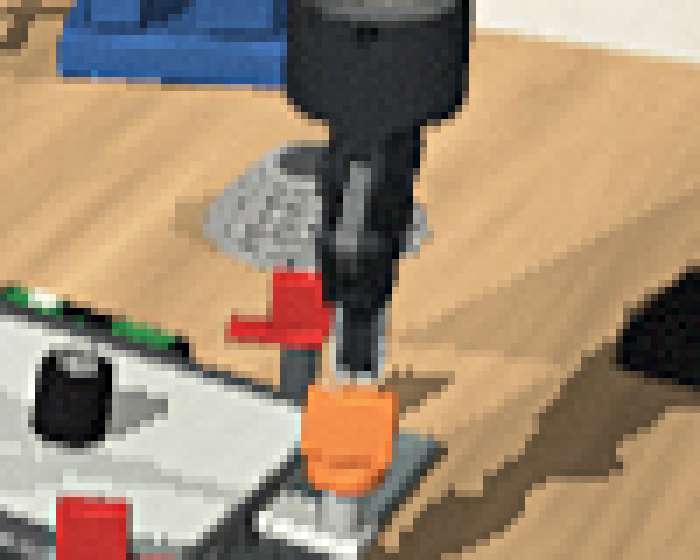

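```bash
python3 - <<'E'
from h import *
w=WP('w3');w5=WP('w5');w4=WP('w4');t=PM('top');s=PM('side')
print(tri((w,(275.6,181.6)),(w5,(284,247.6))))
print(tri((w,(275.6,181.6)),(w5,(284,247.6)),(t,(329.7,259)),(s,(343.4,197.7))))
# white mark centre: w3 crop (285,247)->, w4 (282,271)
a=(225+285/6,135+247/6);print(tri((w,a),(w4,(282,271))))
for z in (.08,.09):
  a=atz(w,(268.8,164.7),z);b=atz(w,(279.2,208),z);print(a.round(4),b.round(4),np.linalg.norm(a-b).round(4),((a+b)/2).round(4),np.arctan2(*(a-b)[[1,0]]).round(3))
  print(proj(w5,[(a+b)/2,a,b]))
E
```

```text
(array([ 0.45205422, -0.1346137 ,  0.09713895]), [[-1.3, 0.2], [-2.1, -0.2]])
(array([ 0.44987648, -0.13745184,  0.10411387]), [[1.9, 4.4], [-6.3, 0.5], [-0.6, 2.1], [-2.9, 0.1]])
(array([ 0.46067395, -0.13309515,  0.11521744]), [[-0.4, 0.1], [-0.7, -0.1]])
[ 0.4643 -0.1293  0.08  ] [ 0.4228 -0.1389  0.08  ] 0.0427 [ 0.4436 -0.1341  0.08  ] 0.227
[[285.58505432 223.12500858]
 [285.90046489 255.60261039]
 [285.24151821 188.51145598]]
[ 0.466  -0.1297  0.09  ] [ 0.4258 -0.1389  0.09  ] 0.0412 [ 0.4459 -0.1343  0.09  ] 0.227
[[284.69812801 232.77371434]
 [285.04344305 265.3185256 ]
 [284.32330589 198.02169564]]
```

```bash
python3 - <<'E'
from h import *
s=PM('side');st=env.sense();print(st['ee_pos'])
for X in [st['ee_pos'],st['ee_pos']+[0,0,.02],[.4503,-.1375,.103],[.4503,-.1375,.114]]: 
  p=proj(s,[X])[0];print(p.round(1),((p-[290,140])*7).round())
w5=WP('w5')
for dx in (0,-.019,-.06):
  print(proj(w5,[st['ee_pos']+[0,0,-dx]]))
save(env.grab_frame('top')[230:300,290:370].repeat(8,0).repeat(8,1),'t5.png')
E
```

```text
[ 0.44933189 -0.13633407  0.08886252]
[340.3 202.3] [352. 436.]
[340.6 196.6] [354. 396.]
[340.4 198.1] [353. 407.]
[340.6 194.9] [354. 384.]
[[279.95092275 236.75826825]]
[[279.95586218 250.51060466]]
[[279.97107971 293.00159565]]
```

View pics/t5.png

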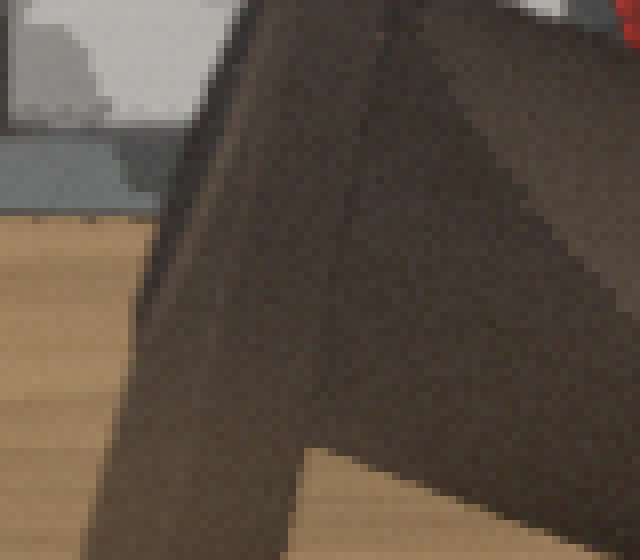

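```bash
python3 - <<'E'
from h import *
i=env.camera_info('wrist');C=np.linalg.inv(np.array(i['tool_from_camera']))
P=(i['mtx'],i['distortion'],C[:3,:3],C[:3,3])
for X in [(-.013,0,-.0425),(-.013,.011,-.0425),(-.013,-.011,-.0425),(0,.011,0),(0,0,0),(-.02,.011,0),(-.03,.011,0)]: print(X,proj(P,[X]).round(1))
im=cv2.imread('pics/w5.png');cv2.imwrite('pics/w5c.png',cv2.resize(im[195:335,200:360],None,fx=4.5,fy=4.2,interpolation=cv2.INTER_CUBIC))
E
```

```text
(-0.013, 0, -0.0425) [[201.5 245.8]]
(-0.013, 0.011, -0.0425) [[200.  226.7]]
(-0.013, -0.011, -0.0425) [[202.9 264.1]]
(0, 0.011, 0) [[279.9 218.8]]
(0, 0, 0) [[279.9 236.8]]
(-0.02, 0.011, 0) [[279.9 231.6]]
(-0.03, 0.011, 0) [[279.9 239.1]]
```

View pics/w5c.png

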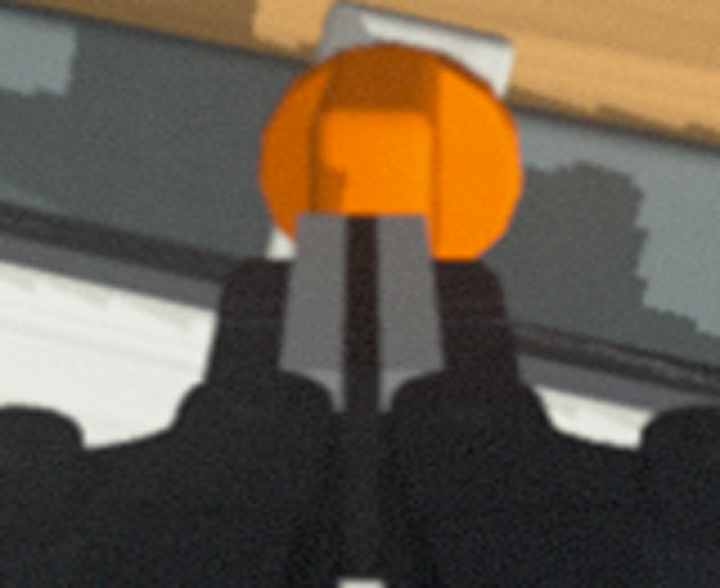

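```bash
python3 - <<'E'
from h import *
print(env.grip_depth, [a for a in dir(env) if not a.startswith('_')])
# closed tip position via side view: crop(355,380)/7
s=PM('side');w5=WP('w5')
print(tri((s,(290+355/7,140+378/7)),(w5,(280,246))))
E
```

```text
0.0187 ['IKError', 'camera_info', 'grab_frame', 'grip_depth', 'look_for', 'place_of', 'sense', 'sign_off']
(array([ 0.44678395, -0.13719646,  0.11619932]), [[0.9, 0.5], [-0.7, 6.6]])
```

Request:
move_arm(
  increments=[
    [[-0.03,0,0],[0,0,0],0.6],
    [[-0.03,0,0],[0,0,0],0.6],
    [[-0.03,0,0],[0,0,0],0.6],
    [[-0.03,0,0],[0,0,0],0.6],
    [[0,0,0],[0,0,0],0.6],
  ],
)

```text
clock: 8.17
ee_pos: [0.4503, -0.1367, 0.0898]
tool_rot: [-2.148, 1.568, -0.364]
force: [1.8, -1.3, 0.0]
finger_gap: 0.0514
```

Request:
move_arm(
  increments=[
    [[0.02,0,0],[0,0,0],0.6],
    [[0.03,0,0],[0,0,0],0.6],
    [[0.04,0,0],[0,0,0],0.6],
    [[0.05,0,0],[0,0,0],0.6],
    [[0.05,0,0],[0,0,0],0.6],
  ],
)

```text
clock: 8.58
ee_pos: [0.449, -0.1362, 0.0681]
tool_rot: [0.987, 1.57, 2.771]
force: [-0.4, -0.4, -0.2]
finger_gap: 0.0512
```

```bash
python3 look.py w6.png knob_front_grip;python3 -c "
from h import *
save(env.grab_frame('side')[140:220,290:390].repeat(7,0).repeat(7,1)[:600],'s6.png')"
```

```text
knob_front_grip [([286.9, 265.4], 0.75)]
```

View pics/w6.png

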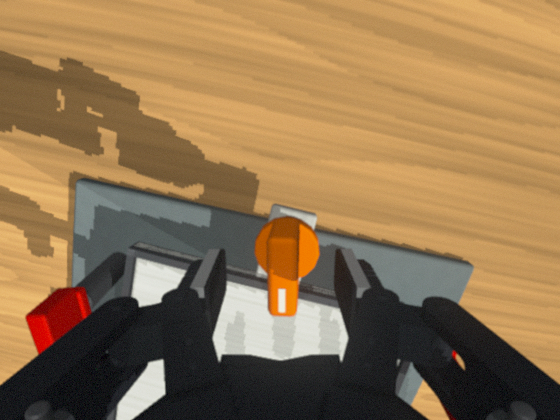

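View pics/s6.png

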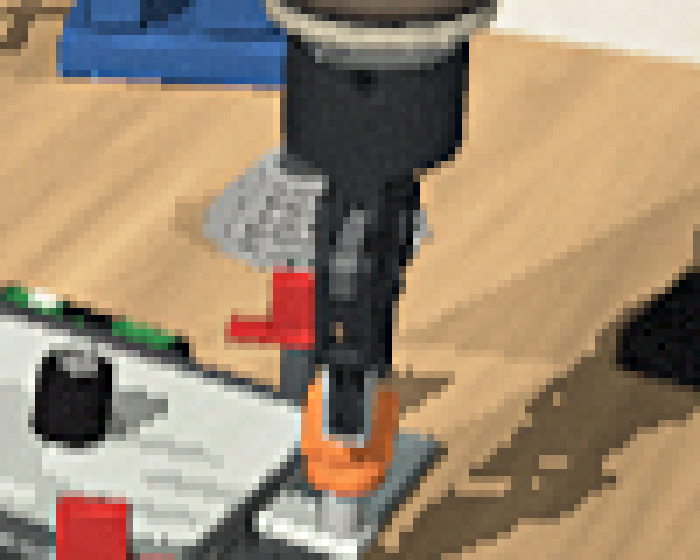

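Request:
move_arm(
  increments=[
    [[0,0,0],[0,0,0],0],
    [[0,0,0],[0,0,0],0],
    [[0,0,0],[0,0,0],0],
    [[0,0,0],[0,0,0],0],
    [[0,0,0],[0,0,0],0],
  ],
)

```text
clock: 9.15
ee_pos: [0.4491, -0.1354, 0.0693]
tool_rot: [-0.034, 1.57, 1.749]
force: [0.3, 13.3, 12.7]
finger_gap: 0.0124
```

```bash
python3 -c "
from h import *
s=env.sense();print(s['finger_gap'],s['force'],s['ft_torque'],s['ee_pos'])
save(env.grab_frame('side')[140:220,290:390].repeat(7,0).repeat(7,1)[:600],'s7.png')"
```

```text
0.012388386326883404 [ 0.26211482 13.26856777 12.69073632] [2.42024099 0.12468119 0.01351887] [ 0.44911042 -0.13542275  0.06926467]
```

View pics/s7.png

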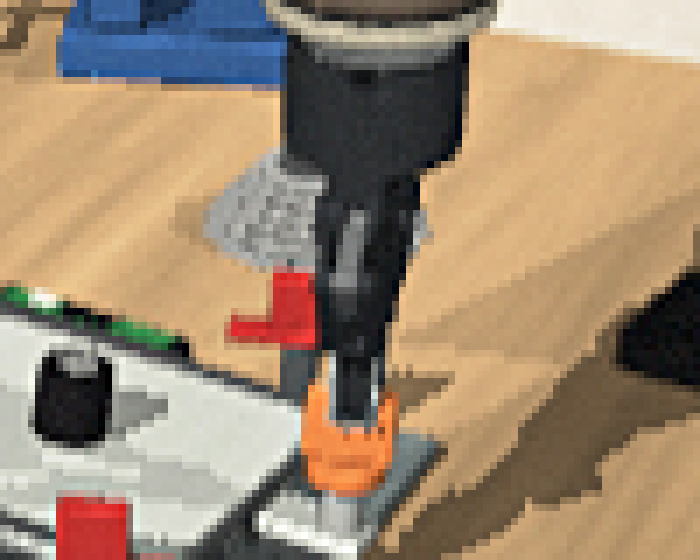

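Request:
move_arm(
  increments=[
    [[0,0,0],[0.035,0,0],0],
    [[0,0,0],[0.07,0,0],0],
    [[0,0,0],[0.105,0,0],0],
    [[0,0,0],[0.14,0,0],0],
    [[0,0,0],[0.175,0,0],0],
  ],
)

```text
clock: 9.62
ee_pos: [0.4488, -0.1347, 0.0693]
tool_rot: [0.743, 1.569, 1.97]
force: [0.5, 22.3, 16.5]
finger_gap: 0.0123
```

```bash
python3 -c "
from h import *
s=env.sense();print(s['finger_gap'],s['force'],s['ft_torque'],s['ee_pos']);go(s['ee_pos'],0)
save(env.grab_frame('side')[140:220,290:390].repeat(7,0).repeat(7,1)[:600],'s8.png')"
```

```text
0.012317429794966122 [ 0.47362888 22.33495743 16.50499117] [4.34452975 0.19953668 0.21190057] [ 0.44878832 -0.13473553  0.06926853]
pos [ 0.4488 -0.1347  0.0693] phi 1.228 q6 [-0.36 -1.59] gap 0.0123 t 9.62
shift [0.0, 0.0, 0.0] turn [0.391, 0.0, -0.001] rows>= 9.8
```

View pics/s8.png

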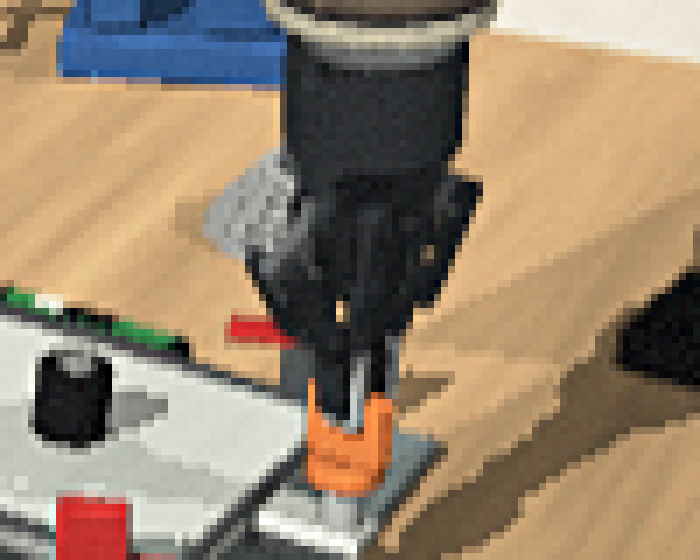

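Request:
move_arm(
  increments=[
    [[-0.002,0.001,0.003],[0,-0.008,0.003],0],
    [[-0.004,0.002,0.006],[0,-0.016,0.006],0],
    [[-0.005,0.003,0.009],[0,-0.024,0.009],0],
    [[-0.005,0.003,0.009],[0,-0.024,0.009],0],
  ],
)

```text
clock: 10.0
ee_pos: [0.4486, -0.1317, 0.0701]
tool_rot: [0.378, 1.487, 1.611]
force: [6.0, 14.9, -13.1]
finger_gap: 0.0121
```

```bash
python3 -c "
from h import *
s=env.sense();print(s['finger_gap'],s['force'],s['ft_torque'],s['ee_pos']);print(toolR().round(3))"
```

```text
0.012148971799981758 [  6.01874477  14.92681648 -13.05365823] [ 1.91535673 -0.96237694 -0.0291571 ] [ 0.44864272 -0.13173041  0.07012508]
[[-0.003 -0.943  0.331]
 [ 0.084  0.33   0.94 ]
 [-0.996  0.031  0.078]]
```

Request:
move_arm(
  increments=[
    [[0.002,0.001,0.002],[0.039,0,0],0],
    [[0.002,0.001,0.002],[0.078,0,0],0],
    [[0.002,0.001,0.002],[0.117,0,0],0],
    [[0.002,0.001,0.002],[0.156,0,0],0],
    [[0.002,0.001,0.002],[0.195,0,0],0],
  ],
)

```text
clock: 10.42
ee_pos: [0.4492, -0.1307, 0.0701]
tool_rot: [0.981, 1.489, 1.596]
force: [6.4, 13.1, -2.8]
finger_gap: 0.0122
```

Request:
move_arm(
  increments=[
    [[0,0,0],[0.039,0,0],0],
    [[0,0,0],[0.078,0,0],0],
    [[0,0,0],[0.117,0,0],0],
    [[0,0,0],[0.156,0,0],0],
    [[0,0,0],[0.195,0,0],0],
  ],
)

```text
clock: 10.83
ee_pos: [0.45, -0.1303, 0.0702]
tool_rot: [1.58, 1.489, 1.582]
force: [12.5, 19.4, -6.1]
finger_gap: 0.0124
```

Request:
move_arm(
  increments=[
    [[0,0,0],[0.039,0,0],0],
    [[0,0,0],[0.078,0,0],0],
    [[0,0,0],[0.117,0,0],0],
    [[0,0,0],[0.156,0,0],0],
    [[0,0,0],[0.195,0,0],0],
  ],
)

```text
clock: 11.25
ee_pos: [0.451, -0.1306, 0.0701]
tool_rot: [2.173, 1.489, 1.562]
force: [17.8, 18.4, -13.2]
finger_gap: 0.0121
```

```bash
python3 look.py w9.png; python3 -c "
from h import *
s=env.sense();print(s['finger_gap'],s['force'],s['ft_torque'],s['ee_pos'],s['qpos']);go(s['ee_pos'],0)
save(env.grab_frame('side')[140:240,230:390].repeat(5,0).repeat(5,1)[:600],'s9.png')"
```

```text
0.011970569903370004 [17.1185888  14.70735049 -9.46953564] [ 2.39527078 -2.8793474  -0.37326491] [ 0.45108534 -0.13060193  0.07015346] [-0.41126673  0.43761286  2.100647    0.12595825  0.63895163  0.10833023]
pos [ 0.4511 -0.1306  0.0702] phi -0.621 q6 [-0.41  0.11] gap 0.012 t 11.3
shift [0.0, 0.0, 0.0] turn [-0.198, -0.008, -0.025] rows>= 5.0
```

View pics/w9.png

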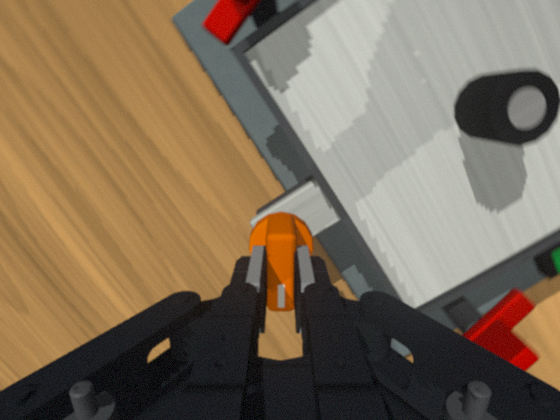

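View pics/s9.png

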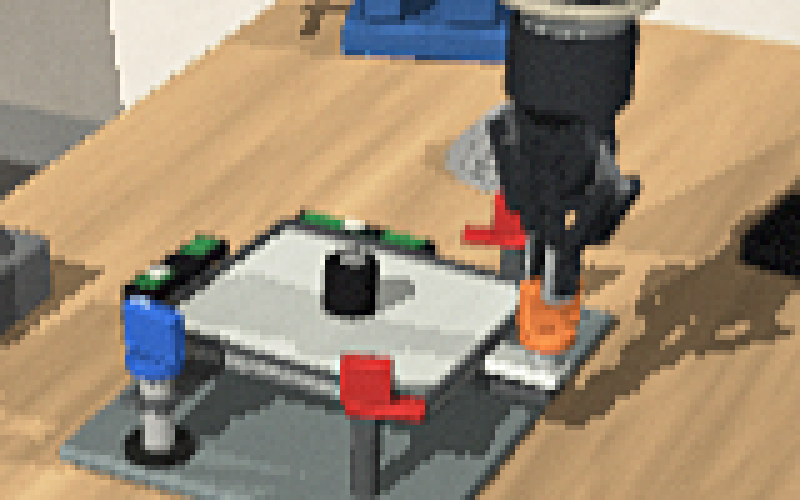

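Request:
move_arm(
  increments=[
    [[0.002,0.007,0.004],[0.039,0,0],0],
    [[0.002,0.007,0.004],[0.078,0,0],0],
    [[0.002,0.007,0.004],[0.117,0,0],0],
    [[0.002,0.007,0.004],[0.156,0,0],0],
    [[0.002,0.007,0.004],[0.195,0,0],0],
  ],
)

```text
clock: 11.77
ee_pos: [0.4522, -0.1307, 0.07]
tool_rot: [2.808, 1.491, 1.586]
force: [-5.2, -7.0, 11.5]
finger_gap: 0.0119
```

Request:
move_arm(
  increments=[
    [[0,0,0],[0.039,0,0],0],
    [[0,0,0],[0.078,0,0],0],
    [[0,0,0],[0.117,0,0],0],
    [[0,0,0],[0.156,0,0],0],
    [[0,0,0],[0.195,0,0],0],
  ],
)

```text
clock: 12.18
ee_pos: [0.4524, -0.1313, 0.0699]
tool_rot: [-2.867, 1.492, 1.581]
force: [-7.9, -15.7, 8.8]
finger_gap: 0.0121
```

```bash
python3 look.py w10.png; python3 -c "
from h import *
s=env.sense();print(s['finger_gap'],s['force'],s['ft_torque'],s['ee_pos'],s['qpos']);go(s['ee_pos'],0)
save(env.grab_frame('side')[140:240,230:390].repeat(5,0).repeat(5,1)[:600],'s10.png')"
```

```text
0.012102985779813606 [ -5.77048464 -12.83482819   9.06654764] [-2.20055335  1.15911668  0.00850159] [ 0.45241995 -0.13134347  0.06993291] [-0.40892865  0.43970493  2.0967978   0.12049384  0.64074829  1.33866385]
pos [ 0.4524 -0.1313  0.0699] phi -1.846 q6 [-0.41  1.34] gap 0.0121 t 12.23
shift [0.0, 0.0, 0.0] turn [-0.587, -0.023, -0.017] rows>= 14.8
```

View pics/w10.png

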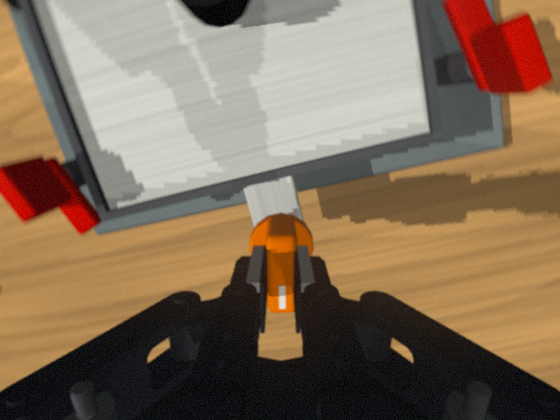

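View pics/s10.png

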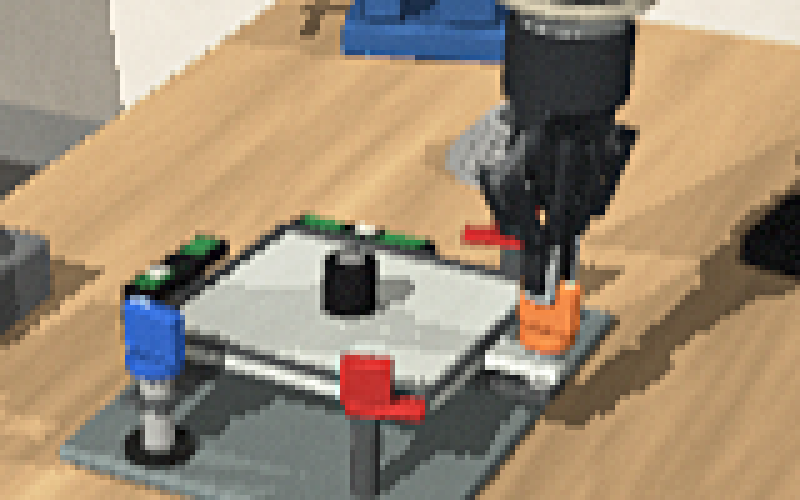

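Request:
move_arm(
  increments=[
    [[0,0,0],[0,0,0],0.7],
    [[0,0,0],[0,0,0],0.7],
    [[0,0,0],[0,0,0],0.7],
    [[-0.08,0,0],[0,0,0],0.7],
    [[-0.18,0,0],[0,0,0],1],
  ],
)

```text
clock: 12.7
ee_pos: [0.4502, -0.1349, 0.1399]
tool_rot: [-2.796, 1.488, 1.658]
force: [1.4, -0.5, -0.1]
finger_gap: 0.0705
```

```bash
python3 -c "
from h import *
s=env.sense();print(s['force']);go((0.55,-0.09,0.33),-1.57)"
```

```text
[ 1.35778088 -0.49433031 -0.13523132]
pos [ 0.4502 -0.1349  0.1399] phi -1.83 q6 [-0.42  1.34] gap 0.0705 t 12.7
shift [-0.466, 0.199, -0.209] turn [-0.082, -0.026, 0.006] rows>= 5.3
```

Request:
move_arm(
  increments=[
    [[-0.09,0.03,-0.02],[-0.02,-0.005,0.001],1],
    [[-0.18,0.07,-0.06],[-0.04,-0.012,0.003],1],
    [[-0.28,0.12,-0.12],[-0.06,-0.02,0.005],1],
    [[-0.37,0.17,-0.18],[-0.082,-0.026,0.006],1],
    [[-0.45,0.23,-0.23],[-0.082,-0.026,0.006],1],
  ],
)

```text
clock: 13.12
ee_pos: [0.5538, -0.0885, 0.3141]
tool_rot: [1.079, 1.562, -0.487]
force: [1.9, 0.3, 0.5]
finger_gap: 0.0855
```

Request:
move_arm(
  increments=[
    [[0,0.01,0],[0,0,0],1],
    [[0,0.02,0],[0,0,0],1],
    [[0,0.02,0],[0,0,0],1],
    [[0,0.02,0],[0,0,0],1],
  ],
)

```text
clock: 13.45
ee_pos: [0.5603, -0.0901, 0.3101]
tool_rot: [1.042, 1.567, -0.529]
force: [0.4, -0.4, -1.1]
finger_gap: 0.0852
```

```bash
python3 look.py w11.png platform knob_left_grip bubble_side bubble_front; python3 - <<'E'
from h import *
im=cv2.imread('pics/w11.png');cv2.imwrite('pics/w11c.png',cv2.resize(im[20:270,130:450],None,fx=2.5,fy=2.4,interpolation=cv2.INTER_CUBIC))
go((.656,0,.2),-1.57)
E
```

```text
platform [([310.6, 144.4], 0.59)]
knob_left_grip [([195.9, 90.0], 0.94)]
bubble_side [([298.1, 39.7], 0.63)]
bubble_front [([399.8, 113.9], 0.68)]
pos [ 0.5609 -0.0903  0.311 ] phi -1.572 q6 [-0.21  1.36] gap 0.0855 t 13.7
shift [0.278, 0.236, -0.227] turn [-0.001, 0.001, -0.002] rows>= 4.1
```

View pics/w11.png

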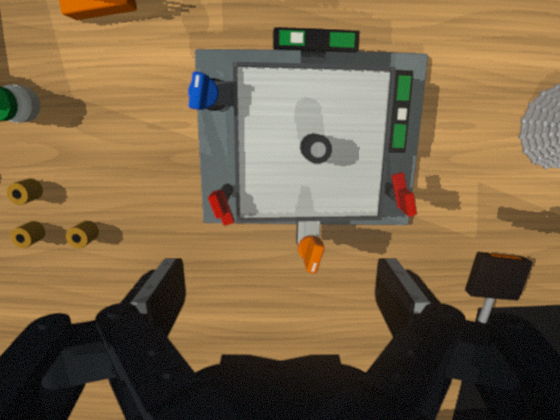

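View pics/w11c.png

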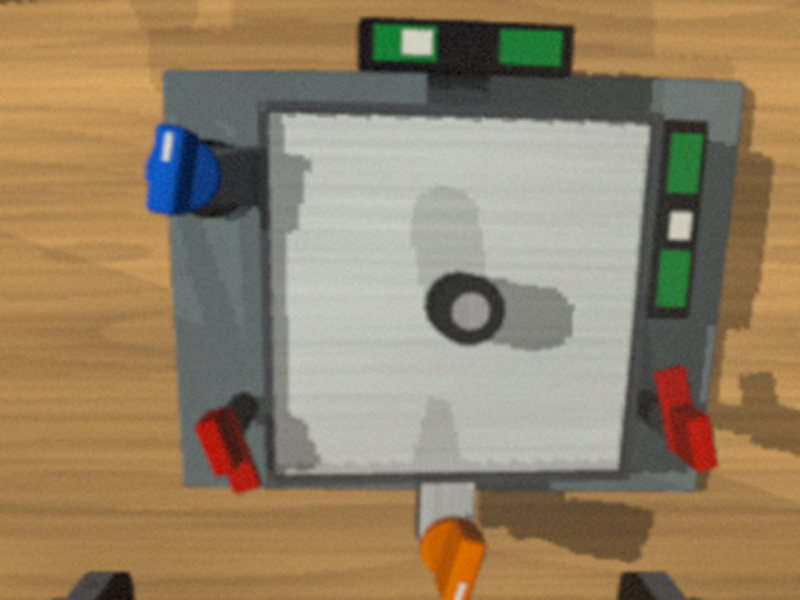

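```bash
python3 - <<'E'
from h import *
w=WP('w11');w1=WP('w1');t=PM('top');s=PM('side')
for z in (.11,.117):
  a=atz(w,(198,72.9),z);b=atz(w,(194.8,107.5),z);print(a.round(4),b.round(4),np.linalg.norm(a-b).round(4),((a+b)/2).round(4),np.arctan2(*(a-b)[[1,0]]).round(3))
print(tri((w,(195.9,90)),(t,(278.1,183)),(s,(257.9,203.2))))
print([atz(w,p,.012).round(4) for p in [(130+165/2.5,20+72/2.4),(130+742/2.5,20+82/2.4),(130+185/2.5,20+488/2.4),(130+696/2.5,20+490/2.4)]])
print(atz(w,(317,148),.09))
E
```

```text
[ 0.6711 -0.0015  0.11  ] [0.6346 0.0043 0.11  ] 0.0369 [0.6528 0.0014 0.11  ] -0.157
[ 0.6704 -0.0032  0.117 ] [0.6346 0.0025 0.117 ] 0.0363 [ 6.525e-01 -3.000e-04  1.170e-01] -0.157
(array([6.56675072e-01, 2.67369448e-05, 1.04602809e-01]), [[2.6, -2.9], [-2.2, -0.4], [1.7, -0.2]])
[array([0.7108, 0.0225, 0.012 ]), array([ 0.7071, -0.2917,  0.012 ]), array([0.4631, 0.0266, 0.012 ]), array([ 0.461 , -0.2906,  0.012 ])]
[ 0.58698233 -0.13526905  0.09      ]
```

Request:
move_arm(
  increments=[
    [[0.05,0.06,-0.06],[0.01,0,0],1],
    [[0.12,0.12,-0.12],[0.02,0,0],0.5],
    [[0.2,0.18,-0.18],[0.035,0,0],0.5],
    [[0.28,0.23,-0.228],[0.047,0,0],0.5],
    [[0.36,0.23,-0.228],[0.047,0,0],0.5],
  ],
)

```text
clock: 14.12
ee_pos: [0.658, 0.0033, 0.1675]
tool_rot: [1.522, 1.56, -0.199]
force: [-1.1, -0.1, -1.4]
finger_gap: 0.0432
```

Request:
move_arm(
  increments=[
    [[0,0,0],[0,0,0],0.5],
    [[0,0,0],[0,0,0],0.5],
    [[0,0,0],[0,0,0],0.5],
  ],
)

```text
clock: 14.37
ee_pos: [0.6548, 0.0001, 0.1694]
tool_rot: [1.335, 1.563, -0.385]
force: [0.8, -0.3, 0.6]
finger_gap: 0.0429
```

```bash
python3 look.py w12.png knob_left_grip; python3 - <<'E'
from h import *
go((.653,0.001,.07),-1.72)
E
```

```text
knob_left_grip [([274.6, 205.2], 0.81), ([317.8, 342.9], 0.45)]
pos [ 6.555e-01 -1.000e-04  1.705e-01] phi -1.72 q6 [-0.04  1.68] gap 0.0425 t 14.47
shift [0.251, -0.009, -0.002] turn [-0.0, 0.0, -0.003] rows>= 2.4
```

View pics/w12.png

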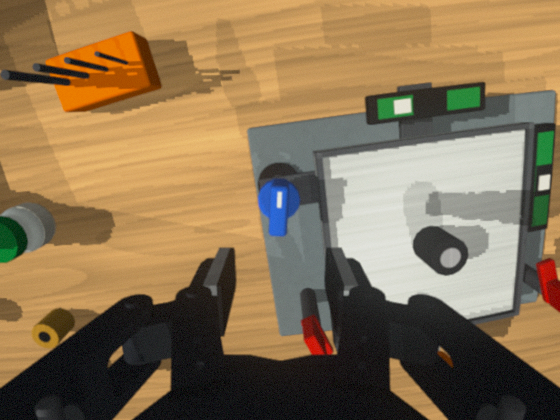

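```bash
python3 - <<'E'
from h import *
w=WP('w11');w2=WP('w12')
print(tri((w,(195.9,90)),(w2,(274.6,205.2))))
a=atz(w2,(278.5,188),.114);b=atz(w2,(277.5,235),.114);print(a,b,(a+b)/2,np.arctan2(*(a-b)[[1,0]]))
E
```

```text
(array([0.65408792, 0.004629  , 0.09765207]), [[0.2, -0.1], [-0.3, 0.2]])
[ 0.67134553 -0.00134164  0.114     ] [0.63530231 0.00486292 0.114     ] [0.65332392 0.00176064 0.114     ] -0.1704715091642267
```

Request:
move_arm(
  increments=[
    [[0.07,-0.006,-0.004],[0,0,-0.002],0.5],
    [[0.14,-0.006,-0.004],[0,0,-0.002],0.5],
    [[0.2,-0.006,-0.004],[0,0,-0.002],0.5],
    [[0.242,-0.006,-0.004],[0,0,-0.002],0.5],
    [[0.242,-0.006,-0.004],[0,0,-0.002],0.5],
  ],
)

```text
clock: 14.88
ee_pos: [0.6518, 0.0018, 0.0698]
tool_rot: [-0.736, 1.568, -2.456]
force: [-1.1, 1.1, 0.2]
finger_gap: 0.0426
```

Request:
move_arm(
  increments=[
    [[0,0,0],[0,0,0],0],
    [[0,0,0],[0,0,0],0],
    [[0,0,0],[0,0,0],0],
    [[0,0,0],[0,0,0],0],
    [[0,0,0],[0,0,0],0],
  ],
)

```text
clock: 15.3
ee_pos: [0.6544, 0.0015, 0.0737]
tool_rot: [1.045, 1.566, -0.674]
force: [-2.6, -6.4, 7.3]
finger_gap: 0.0118
```

```bash
python3 -c "
from h import *
s=env.sense();print(s['finger_gap'],s['force'],s['ft_torque']);go((.6535,.002,.072),-1.72)
save(env.grab_frame('side')[140:240,230:390].repeat(5,0).repeat(5,1)[:600],'s12.png')"
```

```text
0.011842455883316678 [-2.57948917 -6.4455378   7.2890081 ] [-1.12446817  0.39858263  0.02559371]
pos [0.6544 0.0015 0.0737] phi -1.719 q6 [-0.04  1.68] gap 0.0118 t 15.3
shift [0.004, -0.003, -0.001] turn [0.0, 0.001, -0.001] rows>= 0.0
```

View pics/s12.png

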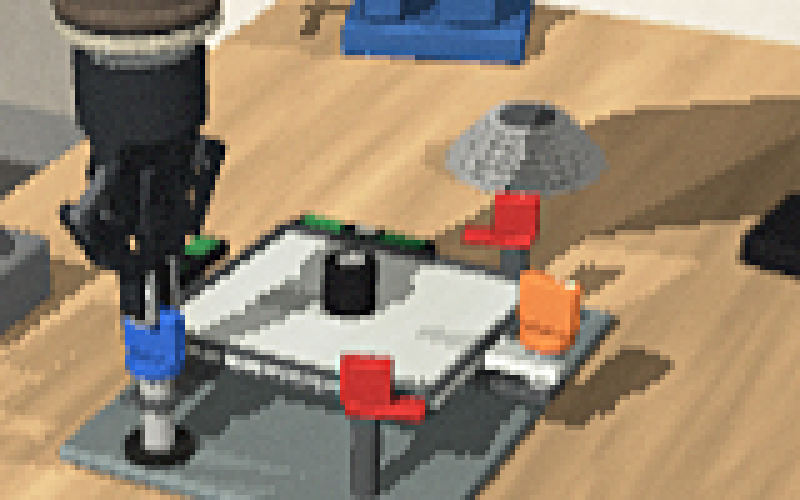

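Request:
move_arm(
  increments=[
    [[0,0,0],[-0.039,0,0],0],
    [[0,0,0],[-0.078,0,0],0],
    [[0,0,0],[-0.117,0,0],0],
    [[0,0,0],[-0.156,0,0],0],
    [[0,0,0],[-0.195,0,0],0],
  ],
)

```text
clock: 15.77
ee_pos: [0.6543, 0.0022, 0.0737]
tool_rot: [0.563, 1.567, -0.538]
force: [-2.2, 1.1, 8.8]
finger_gap: 0.012
```

Request:
move_arm(
  increments=[
    [[0,0,0],[-0.039,0,0],0],
    [[0,0,0],[-0.078,0,0],0],
    [[0,0,0],[-0.117,0,0],0],
    [[0,0,0],[-0.156,0,0],0],
    [[0,0,0],[-0.195,0,0],0],
  ],
)

```text
clock: 16.18
ee_pos: [0.6537, 0.0027, 0.0737]
tool_rot: [-0.049, 1.568, -0.537]
force: [-5.7, 3.5, 12.0]
finger_gap: 0.0117
```

Request:
move_arm(
  increments=[
    [[0,0,0],[-0.039,0,0],0],
    [[0,0,0],[-0.078,0,0],0],
    [[0,0,0],[-0.117,0,0],0],
    [[0,0,0],[-0.156,0,0],0],
    [[0,0,0],[-0.195,0,0],0],
  ],
)

```text
clock: 16.6
ee_pos: [0.6529, 0.0029, 0.0737]
tool_rot: [-1.118, 1.569, -0.994]
force: [-10.9, 3.8, 14.7]
finger_gap: 0.012
```

```bash
python3 -c "
from h import *
s=env.sense();print(s['finger_gap'],s['force'],s['ft_torque']);go((.6535,.002,.072),-1.72)
save(env.grab_frame('side')[140:240,230:390].repeat(5,0).repeat(5,1)[:600],'s13.png')"
```

```text
0.012012000416862664 [-10.92966782   3.81318815  14.66965135] [ 0.77489075  1.95190917 -0.12092362]
pos [0.6529 0.0029 0.0737] phi 0.124 q6 [-0.04 -0.16] gap 0.012 t 16.6
shift [0.004, -0.002, 0.001] turn [0.587, 0.001, 0.0] rows>= 14.8
```

View pics/s13.png

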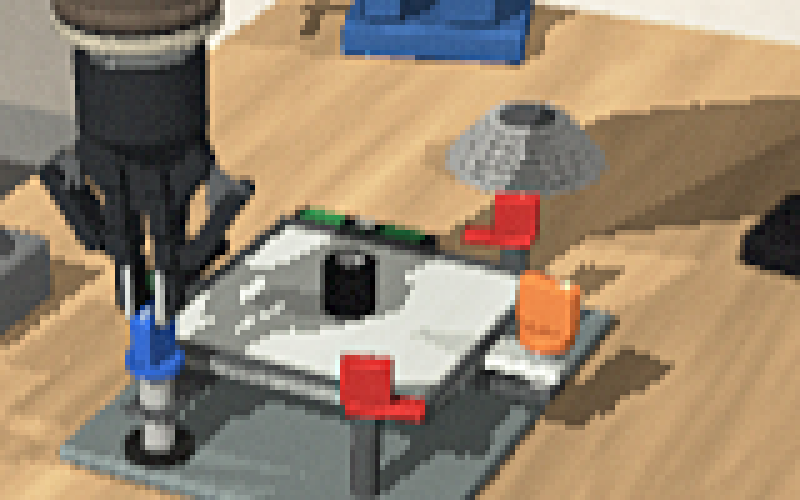

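Request:
move_arm(
  increments=[
    [[-0.002,0.003,-0.003],[-0.039,0,0],0],
    [[-0.002,0.003,-0.003],[-0.078,0,0],0],
    [[-0.002,0.003,-0.003],[-0.117,0,0],0],
    [[-0.002,0.003,-0.003],[-0.156,0,0],0],
    [[-0.002,0.003,-0.003],[-0.195,0,0],0],
  ],
)

```text
clock: 17.07
ee_pos: [0.6519, 0.0028, 0.0738]
tool_rot: [-1.883, 1.568, -1.146]
force: [-5.6, -5.6, 2.4]
finger_gap: 0.0115
```

Request:
move_arm(
  increments=[
    [[0,0,0],[-0.039,0,0],0],
    [[0,0,0],[-0.078,0,0],0],
    [[0,0,0],[-0.117,0,0],0],
    [[0,0,0],[-0.156,0,0],0],
    [[0,0,0],[-0.195,0,0],0],
  ],
)

```text
clock: 17.48
ee_pos: [0.6514, 0.0022, 0.0738]
tool_rot: [-2.81, 1.568, -1.46]
force: [-7.6, -11.8, 4.8]
finger_gap: 0.0118
```

Request:
move_arm(
  increments=[
    [[0,0,0],[-0.035,0,0],0],
    [[0,0,0],[-0.07,0,0],0],
    [[0,0,0],[-0.1,0,0],0],
    [[0,0,0],[-0.1,0,0],0],
  ],
)

```text
clock: 17.82
ee_pos: [0.6514, 0.0017, 0.0738]
tool_rot: [3.111, 1.567, -1.507]
force: [-7.8, -12.1, 4.9]
finger_gap: 0.012
```

```bash
python3 look.py w14.png; python3 -c "
from h import *
s=env.sense();print(s['finger_gap'],s['force'],s['ft_torque']);go((.6535,.002,.072),-1.72)
save(env.grab_frame('side')[140:240,230:390].repeat(5,0).repeat(5,1)[:600],'s14.png')"
```

```text
0.011935900180083324 [ -7.26402787 -13.20666446   4.64982162] [-2.35285096  1.33202909  0.05706989]
pos [0.6514 0.0017 0.0738] phi 1.66 q6 [-0.04 -1.7 ] gap 0.0119 t 17.87
shift [0.004, -0.005, 0.0] turn [-0.924, -0.0, -0.002] rows>= 23.2
```

View pics/s14.png

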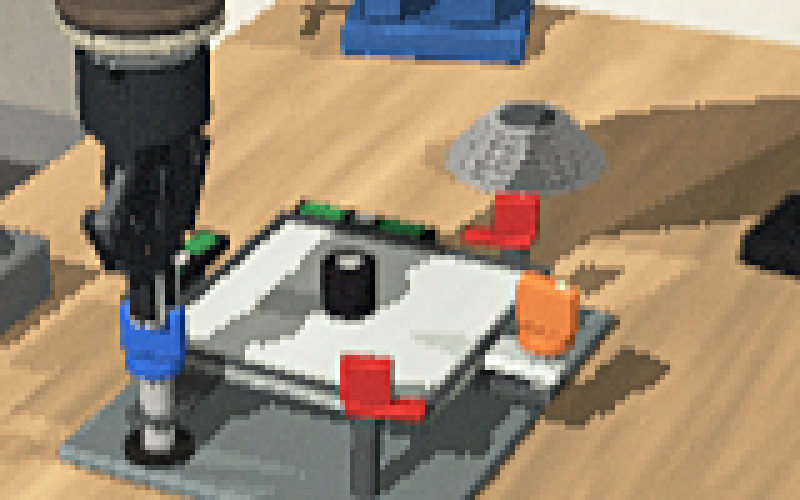

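View pics/w14.png

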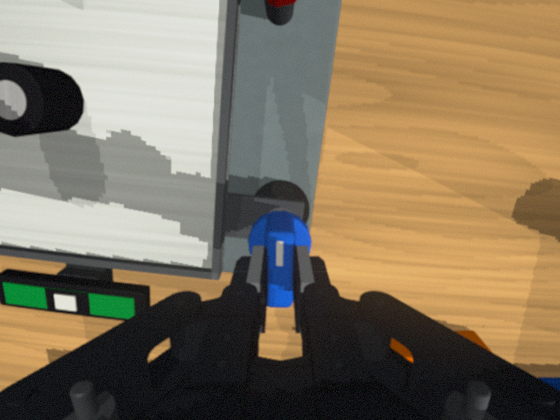

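Request:
move_arm(
  increments=[
    [[0,0,0],[0,0,0],0.6],
    [[0,0,0],[0,0,0],0.6],
    [[0,0,0],[0,0,0],0.6],
    [[-0.08,0,0],[0,0,0],0.6],
    [[-0.18,0,0],[0,0,0],1],
  ],
)

```text
clock: 18.33
ee_pos: [0.6498, 0.0038, 0.1425]
tool_rot: [1.764, 1.566, -2.861]
force: [1.3, 0.3, -0.8]
finger_gap: 0.062
```

Request:
move_arm(
  increments=[
    [[-0.1,0,0],[0.039,0,0],1],
    [[-0.2,0,0],[0.078,0,0],1],
    [[-0.3,0,0],[0.117,0,0],1],
    [[-0.38,0,0],[0.156,0,0],1],
    [[-0.4,0,0],[0.195,0,0],1],
  ],
)

```text
clock: 18.75
ee_pos: [0.6541, 0.004, 0.3111]
tool_rot: [-1.245, 1.561, -0.206]
force: [1.1, -1.0, -0.0]
finger_gap: 0.0854
```

Request:
move_arm(
  increments=[
    [[0,0,0],[0.039,0,0],1],
    [[0,0,0],[0.078,0,0],1],
    [[0,0,0],[0.117,0,0],1],
    [[0,0,0],[0.156,0,0],1],
    [[0,0,0],[0.195,0,0],1],
  ],
)

```text
clock: 19.17
ee_pos: [0.6518, 0.0041, 0.3047]
tool_rot: [-1.333, 1.569, -0.906]
force: [-0.8, 0.3, 0.1]
finger_gap: 0.0854
```

Request:
move_arm(
  increments=[
    [[0,0,0],[0.039,0,0],1],
    [[0,0,0],[0.078,0,0],1],
    [[0,0,0],[0.117,0,0],1],
    [[0,0,0],[0.156,0,0],1],
    [[0,0,0],[0.195,0,0],1],
  ],
)

```text
clock: 19.58
ee_pos: [0.6518, 0.0041, 0.3047]
tool_rot: [-0.753, 1.569, -0.939]
force: [0.6, -1.2, 0.1]
finger_gap: 0.0853
```

Request:
move_arm(
  increments=[
    [[0,0,0],[0.039,0,0],1],
    [[0,0,0],[0.078,0,0],1],
    [[0,0,0],[0.117,0,0],1],
    [[0,0,0],[0.156,0,0],1],
    [[0,0,0],[0.195,0,0],1],
  ],
)

```text
clock: 20.0
ee_pos: [0.6518, 0.0041, 0.3047]
tool_rot: [-0.155, 1.569, -0.954]
force: [-0.3, 0.7, 0.6]
finger_gap: 0.0851
```

```bash
python3 -c "
from h import *
go((.53,-.09,.28),-1.4)"
```

```text
pos [0.6518 0.0041 0.3047] phi -0.798 q6 [-0.04  0.76] gap 0.0851 t 20.0
shift [0.062, -0.382, -0.044] turn [0.192, 0.001, -0.0] rows>= 4.8
```

Request:
move_arm(
  increments=[
    [[0.02,-0.08,-0.01],[0.039,0,0],1],
    [[0.03,-0.16,-0.02],[0.078,0,0],1],
    [[0.04,-0.24,-0.03],[0.117,0,0],1],
    [[0.05,-0.32,-0.04],[0.156,0,0],1],
    [[0.06,-0.38,-0.044],[0.192,0,0],1],
  ],
)

```text
clock: 20.42
ee_pos: [0.5292, -0.0911, 0.2805]
tool_rot: [0.177, 1.569, -1.225]
force: [0.8, -0.9, -0.6]
finger_gap: 0.0855
```

Request:
move_arm(
  increments=[
    [[0,0,0],[0,0,0],1],
    [[0,0,0],[0,0,0],1],
    [[0,0,0],[0,0,0],1],
  ],
)

```text
clock: 20.67
ee_pos: [0.5318, -0.0902, 0.2808]
tool_rot: [0.603, 1.568, -0.792]
force: [1.1, 0.4, 0.1]
finger_gap: 0.0851
```

```bash
python3 look.py w15.png turnbutton_left_grip turnbutton_right_grip platform; python3 - <<'E'
from h import *
im=cv2.imread('pics/w15.png');cv2.imwrite('pics/w15c.png',cv2.resize(im[0:260,120:470],None,fx=2.28,fy=2.28,interpolation=cv2.INTER_CUBIC))
E
```

```text
turnbutton_left_grip [([211.3, 174.4], 0.7)]
turnbutton_right_grip [([418.2, 208.1], 0.71)]
platform [([324.8, 128.8], 0.89), ([208.1, 175.3], 0.6)]
```

View pics/w15c.png

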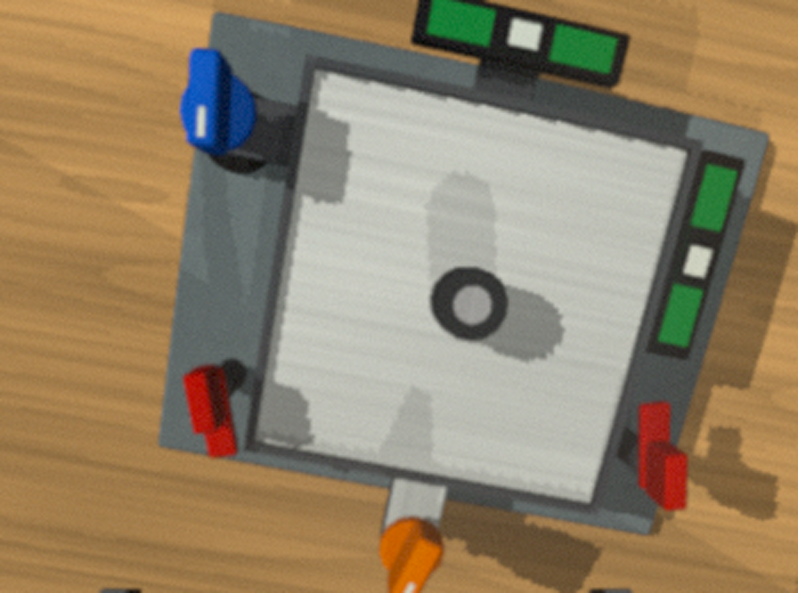

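```bash
python3 - <<'E'
from h import *
im=cv2.imread('pics/w15.png')
def z(x,y,n=60): return cv2.resize(im[y-n//2:y+n//2,x-n//2:x+n//2],(390,390),interpolation=cv2.INTER_CUBIC)
cv2.imwrite('pics/w15d.png',np.hstack([z(212,180),z(410,200)]))
w=WP('w15');t=PM('top');s=PM('side')
print(tri((w,(211.3,174.4)),(t,(282,235.1)),(s,(306.9,214.1))))
print(tri((w,(418.2,208.1)),(t,(373.3,236.9)),(s,(332.9,179.4))))
print(atz(w,(324.5,132.5),.09))
E
```

```text
(array([ 0.5151445 , -0.0163336 ,  0.09326696]), [[1.6, 3.3], [0.3, 1.2], [-2.4, 0.0]])
(array([ 0.51874734, -0.25486926,  0.09927017]), [[-1.1, 3.2], [-0.0, -2.4], [0.7, 0.3]])
[ 0.58648963 -0.13090266  0.09      ]
```

View pics/w15d.png

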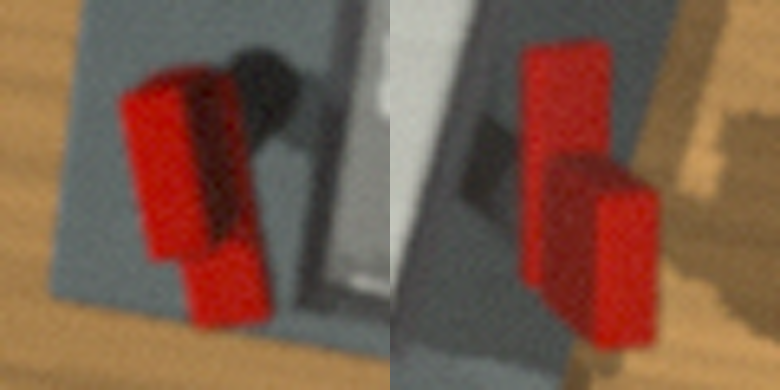

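```bash
python3 - <<'E'
from h import *
w=WP('w15')
for p,q in [((205.2,163.8),(210,189.4)),((416.3,199.8),(417.1,223.1))]:
  for z in (.1,.108):
    a=atz(w,p,z);b=atz(w,q,z);print(((a+b)/2).round(4),np.linalg.norm(a-b).round(4),'az',np.arctan2(*(a-b)[[1,0]]).round(3))
go((.515,-.015,.15),-1.2)
E
```

```text
[ 0.5168 -0.0115  0.1   ] 0.0293 az 0.301
[ 0.5188 -0.013   0.108 ] 0.0286 az 0.301
[ 0.5185 -0.2542  0.1   ] 0.0287 az 0.329
[ 0.5204 -0.2502  0.108 ] 0.0281 az 0.329
pos [ 0.5318 -0.0898  0.2801] phi -1.394 q6 [-0.22  1.17] gap 0.0856 t 20.87
shift [0.325, -0.008, -0.192] turn [-0.062, 0.001, 0.0] rows>= 3.6
```

Request:
move_arm(
  increments=[
    [[0.07,0,-0.06],[-0.02,0,0],0.45],
    [[0.14,-0.003,-0.12],[-0.04,0,0],0.45],
    [[0.22,-0.003,-0.18],[-0.04,0,0],0.45],
    [[0.3,-0.003,-0.193],[-0.04,0,0],0.45],
    [[0.375,-0.003,-0.193],[-0.04,0,0],0.45],
  ],
)

```text
clock: 21.28
ee_pos: [0.5162, -0.0127, 0.1285]
tool_rot: [-0.154, 1.569, -1.421]
force: [1.2, -0.7, -1.2]
finger_gap: 0.0384
```

Request:
move_arm(
  increments=[
    [[0,0,0],[0,0,0],0.45],
    [[0,0,0],[0,0,0],0.45],
    [[0,0,0],[0,0,0],0.45],
  ],
)

```text
clock: 21.53
ee_pos: [0.5176, -0.0149, 0.1312]
tool_rot: [0.294, 1.569, -0.976]
force: [-0.2, 0.1, 0.4]
finger_gap: 0.0383
```

```bash
python3 look.py w16.png turnbutton_left_grip; python3 - <<'E'
from h import *
w=WP('w15');w2=WP('w16')
go((.517,-.014,.062),-1.27)
E
```

```text
turnbutton_left_grip [([275.3, 215.2], 0.73)]
pos [ 0.518  -0.0151  0.1317] phi -1.27 q6 [-0.09  1.19] gap 0.0385 t 21.63
shift [0.174, -0.002, -0.004] turn [-0.0, 0.001, -0.001] rows>= 1.7
```

View pics/w16.png

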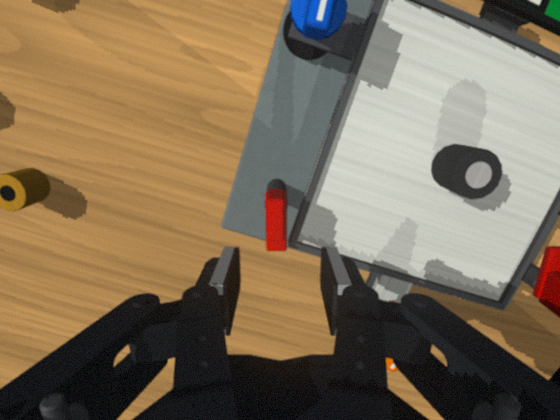

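Request:
move_arm(
  increments=[
    [[0.06,-0.002,-0.006],[0,0,0],0.45],
    [[0.12,-0.002,-0.006],[0,0,0],0.45],
    [[0.17,-0.002,-0.006],[0,0,0],0.45],
    [[0.174,-0.002,-0.006],[0,0,0],0.45],
    [[0.174,-0.002,-0.006],[0,0,0],0],
  ],
)

```text
clock: 22.05
ee_pos: [0.5152, -0.0131, 0.0608]
tool_rot: [-0.341, 1.569, -1.611]
force: [0.4, -0.0, 0.8]
finger_gap: 0.0279
```

Request:
move_arm(
  increments=[
    [[0,0,0],[0,0,0],0],
    [[0,0,0],[0,0,0],0],
    [[0,0,0],[0,0,0],0],
    [[0,0,0],[0,0,0],0],
  ],
)

```text
clock: 22.38
ee_pos: [0.516, -0.0125, 0.0621]
tool_rot: [0.727, 1.568, -0.543]
force: [-0.7, 6.1, 3.2]
finger_gap: 0.0099
```

```bash
python3 look.py w17.png; python3 -c "
from h import *
s=env.sense();print(s['finger_gap'],s['force'],s['ft_torque']);go((.6535,.002,.072),-1.72)
save(env.grab_frame('side')[140:240,230:390].repeat(5,0).repeat(5,1)[:600],'s17.png')"
```

```text
0.010264892880780476 [-1.67402986  6.76714375  3.00377094] [1.03071182 0.21870668 0.07247681]
pos [ 0.516  -0.0126  0.0621] phi -1.27 q6 [-0.08  1.19] gap 0.0103 t 22.43
shift [-0.024, 0.339, 0.067] turn [0.143, 0.001, -0.001] rows>= 3.6
```

View pics/s17.png

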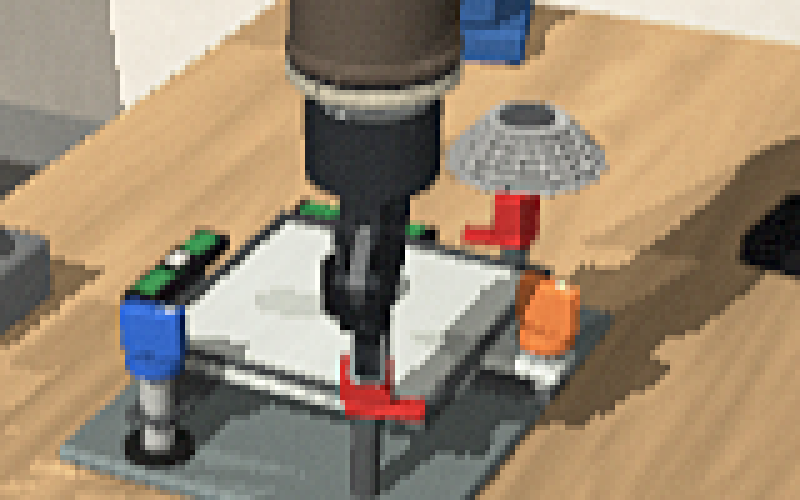

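Request:
move_arm(
  increments=[
    [[0,0,-0.002],[-0.039,0,0],0],
    [[0,0,-0.002],[-0.078,0,0],0],
    [[0,0,-0.002],[-0.117,0,0],0],
    [[0,0,-0.002],[-0.156,0,0],0],
    [[0,0,-0.002],[-0.195,0,0],0],
  ],
)

```text
clock: 22.9
ee_pos: [0.5166, -0.0129, 0.0622]
tool_rot: [0.022, 1.566, -0.63]
force: [1.6, -9.6, -2.3]
finger_gap: 0.01
```

Request:
move_arm(
  increments=[
    [[0,0,0],[-0.039,0,0],0],
    [[0,0,0],[-0.078,0,0],0],
    [[0,0,0],[-0.117,0,0],0],
    [[0,0,0],[-0.156,0,0],0],
    [[0,0,0],[-0.195,0,0],0],
  ],
)

```text
clock: 23.32
ee_pos: [0.5175, -0.0132, 0.0622]
tool_rot: [-0.473, 1.565, -0.512]
force: [6.3, -11.3, -7.2]
finger_gap: 0.0102
```

Request:
move_arm(
  increments=[
    [[0,0,0],[-0.015,0,0],0],
    [[0,0,0],[-0.015,0,0],0],
    [[0,0,0],[-0.015,0,0],0],
  ],
)

```text
clock: 23.57
ee_pos: [0.5176, -0.0132, 0.0622]
tool_rot: [-0.509, 1.564, -0.506]
force: [5.2, -10.8, -6.2]
finger_gap: 0.0099
```

```bash
python3 look.py w18.png; python3 -c "
from h import *
s=env.sense();print(s['finger_gap'],s['force'],s['ft_torque']);go((.6535,.002,.072),-1.72)
save(env.grab_frame('side')[140:240,230:390].repeat(5,0).repeat(5,1)[:600],'s18.png')"
```

```text
0.00984725299092163 [  7.08087687 -11.35731791  -7.02745179] [-1.88390007 -1.19237359  0.05576523]
pos [ 0.5176 -0.0132  0.0622] phi 0.003 q6 [-0.08 -0.08] gap 0.0098 t 23.62
shift [-0.023, 0.037, 0.34] turn [0.548, 0.002, -0.001] rows>= 13.8
```

View pics/s18.png

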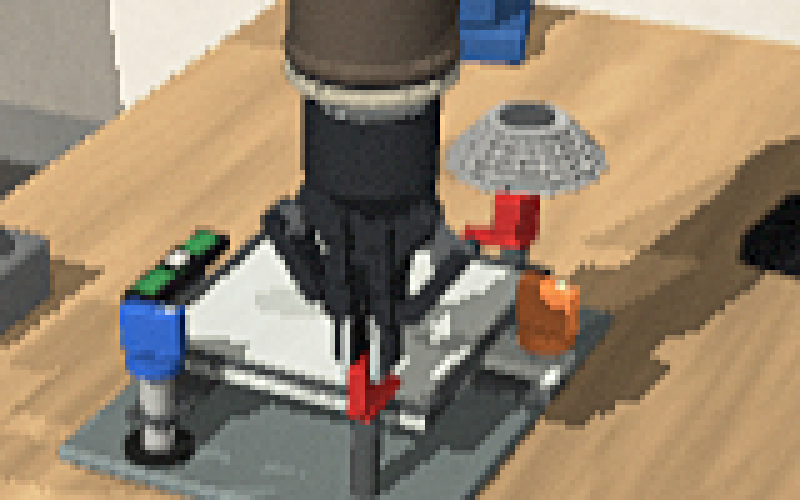

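View pics/w18.png

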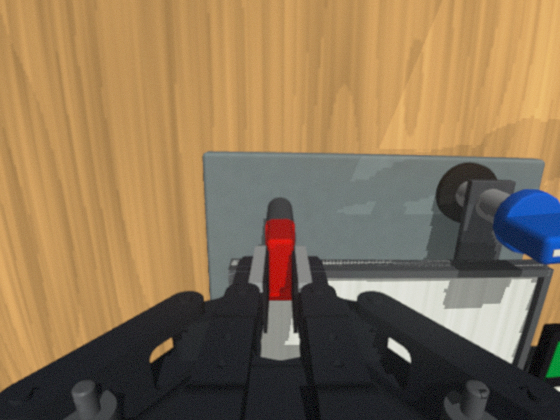

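Request:
move_arm(
  increments=[
    [[0,0,0],[0,0,0],0.5],
    [[0,0,0],[0,0,0],0.5],
    [[0,0,0],[0,0,0],0.5],
    [[-0.1,0,0],[0,0,0],0.5],
    [[-0.2,0,0],[0,0,0],0.6],
  ],
)

```text
clock: 24.08
ee_pos: [0.5129, -0.0117, 0.1401]
tool_rot: [-2.867, 1.566, -2.864]
force: [1.7, -0.4, 0.6]
finger_gap: 0.0515
```

```bash
python3 -c "
from h import *
go((.5195,-.252,.15),-1.24)"
```

```text
pos [ 0.5129 -0.0117  0.1401] phi 0.002 q6 [-0.08 -0.08] gap 0.0515 t 24.08
shift [-0.024, -0.601, 0.015] turn [0.395, -0.001, 0.001] rows>= 9.9
```

Request:
move_arm(
  increments=[
    [[-0.05,-0.06,0],[0.039,0,0],0.6],
    [[-0.07,-0.14,0],[0.078,0,0],0.6],
    [[-0.07,-0.22,0],[0.117,0,0],0.6],
    [[-0.07,-0.3,0.005],[0.156,0,0],0.6],
    [[-0.07,-0.38,0.005],[0.195,0,0],0.6],
  ],
)

```text
clock: 24.5
ee_pos: [0.5174, -0.1653, 0.1697]
tool_rot: [-0.298, 1.568, -0.914]
force: [0.8, 0.6, -0.3]
finger_gap: 0.0514
```

```bash
python3 -c "
from h import *
go((.5195,-.252,.15),-1.24)"
```

```text
pos [ 0.5174 -0.1653  0.1697] phi -0.616 q6 [-0.36  0.25] gap 0.0514 t 24.5
shift [0.05, -0.174, 0.129] turn [0.199, 0.001, -0.0] rows>= 5.0
```

Request:
move_arm(
  increments=[
    [[0,-0.04,0.03],[0.039,0,0],0.6],
    [[0.01,-0.09,0.06],[0.078,0,0],0.6],
    [[0.02,-0.13,0.1],[0.117,0,0],0.5],
    [[0.03,-0.174,0.129],[0.156,0,0],0.5],
    [[0.05,-0.174,0.129],[0.196,0,0],0.5],
  ],
)

```text
clock: 24.92
ee_pos: [0.5204, -0.2542, 0.1498]
tool_rot: [0.252, 1.566, -0.981]
force: [-0.1, -0.6, 0.6]
finger_gap: 0.0426
```

Request:
move_arm(
  increments=[
    [[0,0,0],[0,0,0],0.45],
    [[0,0,0],[0,0,0],0.45],
    [[0,0,0],[0,0,0],0.45],
  ],
)

```text
clock: 25.17
ee_pos: [0.5196, -0.25, 0.1492]
tool_rot: [-0.172, 1.569, -1.392]
force: [-0.6, -0.3, 0.1]
finger_gap: 0.0384
```

```bash
python3 look.py w19.png turnbutton_right_grip; python3 - <<'E'
from h import *
go((.5195,-.252,.062),-1.24)
E
```

```text
turnbutton_right_grip [([284.5, 208.4], 0.61), ([190.6, 74.3], 0.48)]
pos [ 0.5198 -0.25    0.1493] phi -1.221 q6 [-0.5   0.72] gap 0.0387 t 25.27
shift [0.218, -0.002, 0.004] turn [0.006, 0.001, -0.0] rows>= 2.1
```

View pics/w19.png

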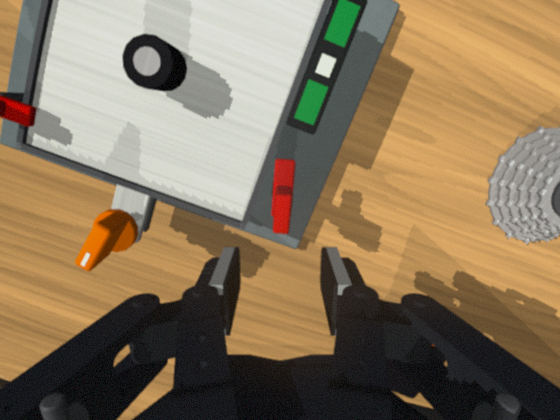

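Request:
move_arm(
  increments=[
    [[0.08,-0.002,0.004],[0.006,0,0],0.45],
    [[0.15,-0.002,0.004],[0.006,0,0],0.45],
    [[0.21,-0.002,0.004],[0.006,0,0],0.45],
    [[0.218,-0.002,0.004],[0.006,0,0],0.45],
    [[0.218,-0.002,0.004],[0.006,0,0],0],
  ],
)

```text
clock: 25.68
ee_pos: [0.5186, -0.2517, 0.0608]
tool_rot: [-1.643, 1.569, -2.885]
force: [0.2, 0.0, -0.5]
finger_gap: 0.0277
```

Request:
move_arm(
  increments=[
    [[0,0,0],[0,0,0],0],
    [[0,0,0],[0,0,0],0],
    [[0,0,0],[0,0,0],0],
    [[0,0,0],[0,0,0],0],
  ],
)

```text
clock: 26.02
ee_pos: [0.5196, -0.252, 0.063]
tool_rot: [0.185, 1.569, -1.058]
force: [-0.4, 6.1, -4.1]
finger_gap: 0.0101
```

Request:
move_arm(
  increments=[
    [[0,0,0],[-0.039,0,0],0],
    [[0,0,0],[-0.078,0,0],0],
    [[0,0,0],[-0.117,0,0],0],
    [[0,0,0],[-0.156,0,0],0],
    [[0,0,0],[-0.195,0,0],0],
  ],
)

```text
clock: 26.43
ee_pos: [0.5196, -0.2519, 0.063]
tool_rot: [-0.385, 1.569, -1.01]
force: [-0.3, 8.0, -3.2]
finger_gap: 0.0101
```

Request:
move_arm(
  increments=[
    [[0,0,0],[-0.039,0,0],0],
    [[0,0,0],[-0.078,0,0],0],
    [[0,0,0],[-0.117,0,0],0],
    [[0,0,0],[-0.156,0,0],0],
    [[0,0,0],[-0.195,0,0],0],
  ],
)

```text
clock: 26.85
ee_pos: [0.5195, -0.2517, 0.063]
tool_rot: [-1.038, 1.569, -1.051]
force: [-1.4, 7.2, -1.8]
finger_gap: 0.0097
```

Request:
move_arm(
  increments=[
    [[0,0,0],[-0.005,0,0],0],
    [[0,0,0],[-0.005,0,0],0],
    [[0,0,0],[-0.005,0,0],0],
  ],
)

```text
clock: 27.1
ee_pos: [0.5195, -0.2517, 0.063]
tool_rot: [-1.1, 1.569, -1.102]
force: [-1.4, 9.1, -2.9]
finger_gap: 0.0099
```

```bash
python3 look.py w20.png; python3 -c "
from h import *
s=env.sense();print(s['finger_gap'],s['force'],s['ft_torque']);go((.6535,.002,.072),0)"
```

```text
0.010001537633451138 [-0.4027293   8.49494114 -2.96143705] [1.44457747 0.01439549 0.0254438 ]
pos [ 0.5194 -0.2517  0.063 ] phi -0.003 q6 [-0.5 -0.5] gap 0.01 t 27.15
shift [-0.023, 0.635, 0.333] turn [-0.001, 0.0, 0.0] rows>= 6.9
```

View pics/w20.png

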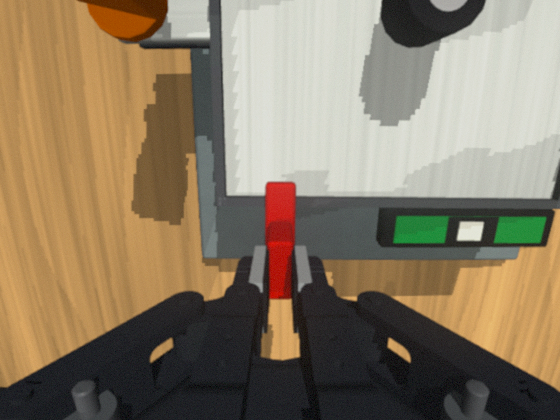

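Request:
move_arm(
  increments=[
    [[0,0,0],[0,0,0],0.5],
    [[0,0,0],[0,0,0],0.5],
    [[0,0,0],[0,0,0],0.5],
    [[-0.1,0,0],[0,0,0],0.5],
    [[-0.2,0,0],[0,0,0],0.6],
  ],
)

```text
clock: 27.57
ee_pos: [0.518, -0.2518, 0.1414]
tool_rot: [-3.138, 1.568, -3.141]
force: [1.4, -1.0, 0.8]
finger_gap: 0.0509
```

Request:
move_arm(
  increments=[
    [[-0.1,0,0],[0,0,0],1],
    [[-0.2,0,0],[0.03,0,0],1],
    [[-0.25,0.08,0],[0.069,0,0],1],
    [[-0.3,0.17,-0.01],[0.108,0,0],1],
    [[-0.35,0.25,-0.02],[0.147,0,0],1],
  ],
)

```text
clock: 27.98
ee_pos: [0.5116, -0.1517, 0.2831]
tool_rot: [-0.381, 1.568, -0.851]
force: [0.5, 0.1, 0.1]
finger_gap: 0.0852
```

```bash
python3 look.py w21.png; python3 -c "
from h import *
go((.45,.2,.28),-1.57)"
```

```text
pos [ 0.512  -0.1473  0.2867] phi -0.486 q6 [-0.34  0.15] gap 0.0852 t 28.03
shift [0.015, 0.695, -0.543] turn [0.345, 0.001, -0.001] rows>= 8.7
```

View pics/w21.png

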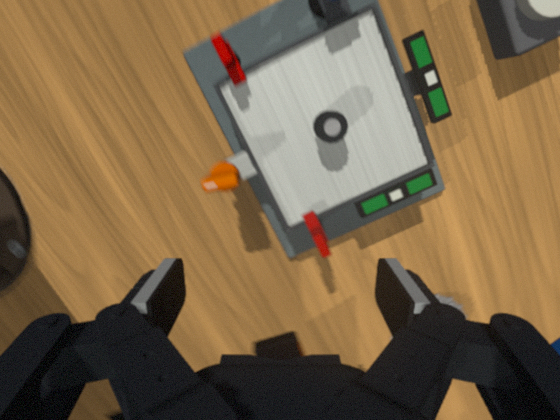

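Request:
move_arm(
  increments=[
    [[0,0.08,-0.06],[0.039,0,0],1],
    [[0,0.16,-0.12],[0.078,0,0],1],
    [[0,0.24,-0.19],[0.117,0,0],1],
    [[0,0.32,-0.25],[0.156,0,0],1],
    [[0,0.4,-0.31],[0.195,0,0],1],
  ],
)

```text
clock: 28.45
ee_pos: [0.4762, 0.0258, 0.2815]
tool_rot: [0.179, 1.568, -0.832]
force: [1.3, 0.6, -0.2]
finger_gap: 0.0851
```

```bash
python3 -c "
from h import *
go((.45,.22,.28),-1.57)"
```

```text
pos [0.4762 0.0258 0.2815] phi -1.012 q6 [-0.01  1.  ] gap 0.0851 t 28.45
shift [0.003, 0.202, -0.446] turn [0.178, 0.001, -0.0] rows>= 4.7
```

Request:
move_arm(
  increments=[
    [[0,0.05,-0.08],[0.036,0,0],1],
    [[0,0.1,-0.17],[0.072,0,0],1],
    [[0,0.14,-0.26],[0.108,0,0],1],
    [[0,0.18,-0.35],[0.144,0,0],1],
    [[0,0.202,-0.44],[0.178,0,0],1],
  ],
)

```text
clock: 28.87
ee_pos: [0.4568, 0.1983, 0.2812]
tool_rot: [0.983, 1.568, -0.548]
force: [1.4, -0.4, -0.7]
finger_gap: 0.085
```

Request:
move_arm(
  increments=[
    [[0,0,0],[0,0,0],1],
    [[0,0,0],[0,0,0],1],
    [[0,0,0],[0,0,0],1],
  ],
)

```text
clock: 29.12
ee_pos: [0.4567, 0.1964, 0.2808]
tool_rot: [0.426, 1.569, -1.098]
force: [0.5, -0.5, -0.1]
finger_gap: 0.0856
```

```bash
python3 look.py w22.png spacer_gold spacer_red spacer_blue spacer_green; python3 -c "
from h import *
go((.45,.218,.15),-1.57)
im=env.grab_frame('top');save(im,'top22.png')
for n in ['spacer_gold','spacer_red']:print([(np.round(d['xy'],1).tolist(),round(d['score'],2)) for d in env.place_of(n,'top')])"
```

```text
spacer_gold [([204.5, 116.9], 0.78), ([261.2, 168.6], 0.63), ([197.6, 165.5], 0.6)]
spacer_red [([123.9, 88.1], 0.63)]
spacer_blue [([262.8, 166.9], 0.29)]
spacer_green []
pos [0.4568 0.1956 0.2805] phi -1.528 q6 [0.34 1.87] gap 0.0855 t 29.37
shift [0.326, -0.015, -0.057] turn [0.014, 0.001, -0.0] rows>= 3.2
[([324.2, 215.3], 0.75), ([456.5, 202.1], 0.56), ([199.2, 260.3], 0.43)]
[]
```

View pics/w22.png

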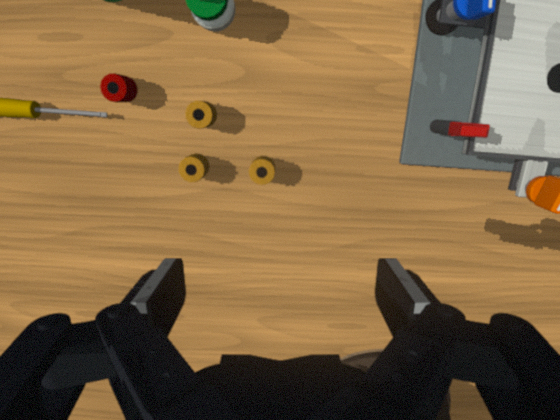

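View pics/top22.png

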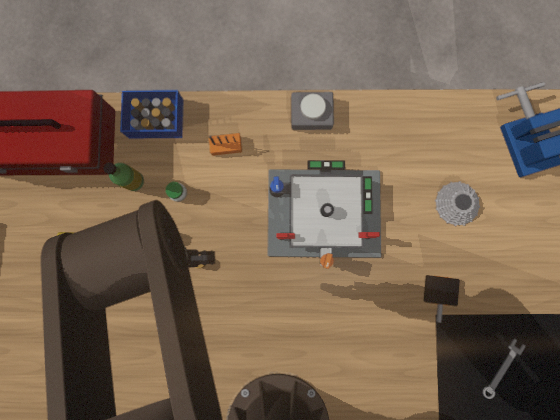

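```bash
python3 - <<'E'
from h import *
w=WP('w22');t=PM('top');s=PM('side')
for n,p in [('gold',(262,171.5)),('g2',(193,168)),('g3',(200,115)),('red',(114,88))]: print(n,atz(w,p,.035).round(4))
print(tri((w,(261.2,168.6)),(t,(199.3,258.3)),(s,(292.5,296))))
print(tri((w,(123.9,88.1)),(t,(146.6,219.4)),(s,(214.1,321.8))))
for n,p in [('gold',(200,262)),('red',(142,220))]: print(n,atz(t,p,.035).round(4))
print(toolR().round(3))
im=cv2.imread('pics/w22.png');cv2.imwrite('pics/w22c.png',cv2.resize(im[60:200,90:310],None,fx=3.5,fy=3.5))
E
```

```text
gold [0.4481 0.219  0.035 ]
g2 [0.4487 0.3095 0.035 ]
g3 [0.5165 0.2992 0.035 ]
red [0.5457 0.407  0.035 ]
(array([ 0.44717832,  0.22015074, -0.00665468]), [[1.5, -1.9], [0.3, 3.6], [-3.1, -0.4]])
(array([0.55817797, 0.39068677, 0.00661041]), [[11.9, -8.5], [-6.3, 3.6], [0.8, -1.2]])
gold [0.4472 0.2113 0.035 ]
red [0.5644 0.3769 0.035 ]
[[ 0.     0.999  0.043]
 [-0.002  0.043 -0.999]
 [-1.     0.     0.002]]
```

View pics/w22c.png

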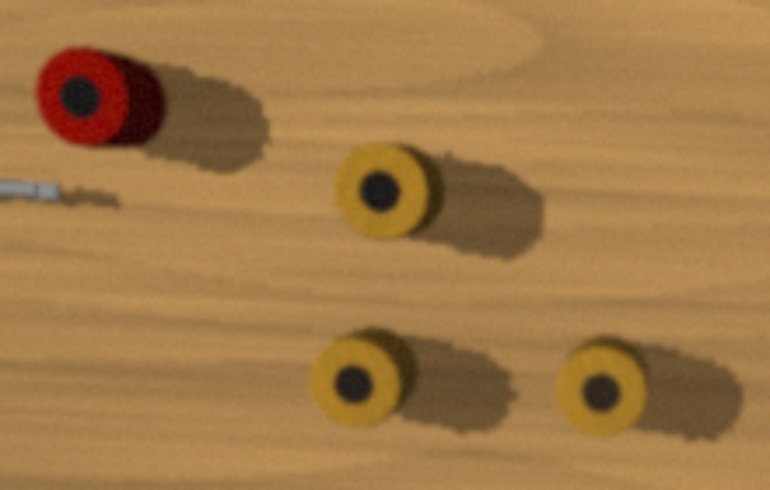

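```bash
python3 -c "
from h import *
go((.448,.218,.06),-1.57)"
```

```text
pos [0.4567 0.196  0.2804] phi -1.527 q6 [0.35 1.87] gap 0.0854 t 29.52
shift [0.551, -0.019, -0.057] turn [0.014, 0.001, -0.0] rows>= 5.3
```

Request:
move_arm(
  increments=[
    [[0.1,-0.01,-0.03],[0.007,0,0],1],
    [[0.2,-0.02,-0.057],[0.014,0,0],1],
    [[0.3,-0.02,-0.057],[0.014,0.001,0],1],
    [[0.4,-0.02,-0.057],[0.014,0.001,0],1],
    [[0.47,-0.02,-0.057],[0.014,0.001,0],1],
  ],
)

```text
clock: 29.93
ee_pos: [0.4463, 0.218, 0.0896]
tool_rot: [-1.933, 1.569, 2.78]
force: [-0.5, -0.9, -0.3]
finger_gap: 0.0855
```

Request:
move_arm(
  increments=[
    [[0.03,0,0],[0,0,0],1],
    [[0.06,0,0],[0,0,0],1],
    [[0.06,0,0],[0,0,0],1],
    [[0.06,0,0],[0,0,0],1],
  ],
)

```text
clock: 30.27
ee_pos: [0.4473, 0.2184, 0.0681]
tool_rot: [-2.296, 1.569, 2.416]
force: [0.8, -0.1, -0.1]
finger_gap: 0.0852
```

```bash
python3 look.py w23.png spacer_gold; python3 -c "
from h import *
go((.448,.218,-.015),-1.57)
save(env.grab_frame('side')[230:350,200:350].repeat(5,0).repeat(5,1)[:600],'s23.png')"
```

```text
spacer_gold [([160.1, 206.4], 0.96), ([279.0, 205.6], 0.87), ([165.9, 114.2], 0.83)]
pos [0.4481 0.2188 0.0691] phi -1.571 q6 [0.39 1.96] gap 0.0854 t 30.37
shift [0.21, -0.001, 0.002] turn [-0.0, -0.001, -0.0] rows>= 2.0
```

View pics/w23.png

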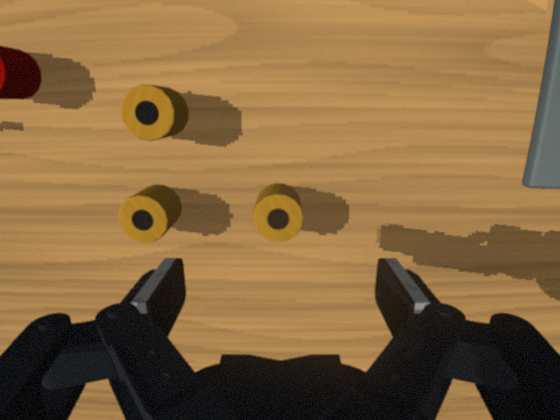

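View pics/s23.png

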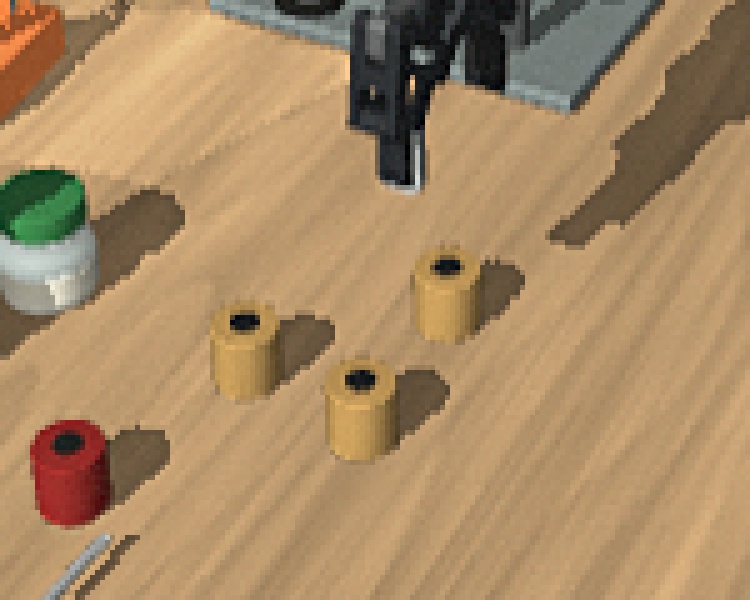

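Request:
move_arm(
  increments=[
    [[0.08,0,0],[0,0,0],1],
    [[0.16,0,0],[0,0,0],1],
    [[0.21,0,0],[0,0,0],1],
    [[0.21,0,0],[0,0,0],1],
  ],
)

```text
clock: 30.75
ee_pos: [0.4461, 0.2181, -0.0178]
tool_rot: [-1.599, 1.568, 3.113]
force: [-1.4, -1.9, 0.6]
finger_gap: 0.0857
```

```bash
python3 look.py w24.png spacer_gold; python3 -c "
from h import *
go((.448,.218,-.015),-1.57);print(env.sense()['force'])
save(env.grab_frame('side')[250:330,240:350].repeat(7,0).repeat(7,1)[:600],'s24.png')
w=WP('w23');print(atz(w,(278,218),.035))
s=PM('side');e=env.sense()['ee_pos']
for dz in (0,.02,.03,.04):
  print(dz,((proj(s,[e+[0,.0425+.012,dz],e+[0,.0425,dz]])-[240,250])*7).round())"
```

```text
spacer_gold [([106.5, 250.9], 0.87), ([278.0, 250.9], 0.83), ([102.6, 113.2], 0.72)]
pos [ 0.4476  0.2188 -0.0151] phi -1.571 q6 [0.39 1.96] gap 0.0853 t 30.85
shift [-0.0, 0.001, 0.002] turn [-0.0, -0.0, 0.0] rows>= 0.0
[-0.55062845  0.54021537 -1.14218924]
[0.44812782 0.21974445 0.035     ]
0 [[276. 425.]
 [292. 404.]]
0.02 [[275. 382.]
 [291. 361.]]
0.03 [[275. 360.]
 [290. 340.]]
0.04 [[274. 338.]
 [290. 318.]]
```

View pics/s24.png

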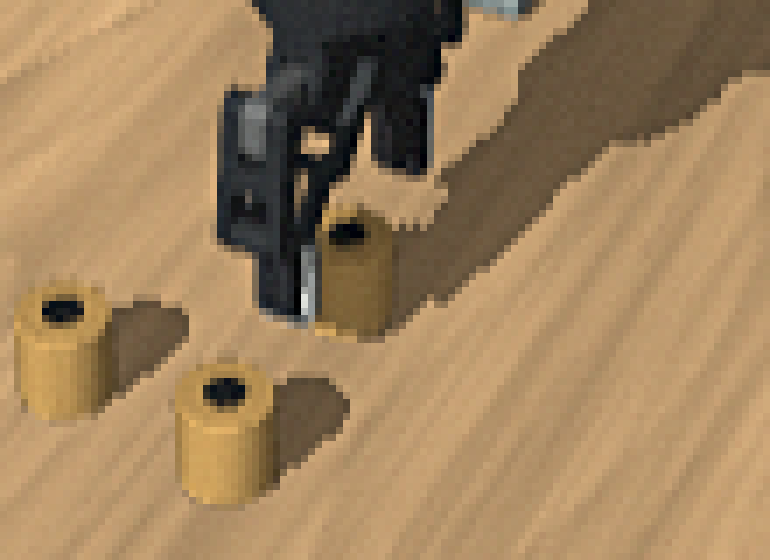

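Request:
move_arm(
  increments=[
    [[0.015,0.001,0],[0,0,0],1],
    [[0.025,0.001,0],[0,0,0],1],
    [[0.025,0.001,0],[0,0,0],0],
    [[0.025,0.001,0],[0,0,0],0],
    [[0.025,0.001,0],[0,0,0],0],
  ],
)

```text
clock: 31.32
ee_pos: [0.4481, 0.2189, -0.0253]
tool_rot: [2.878, 1.569, 1.307]
force: [-0.6, 0.4, -0.5]
finger_gap: 0.0519
```

Request:
move_arm(
  increments=[
    [[0,0,0],[0,0,0],0],
    [[0,0,0],[0,0,0],0],
    [[0,0,0],[0,0,0],0],
  ],
)

```text
clock: 31.57
ee_pos: [0.4481, 0.2188, -0.0251]
tool_rot: [2.808, 1.569, 1.237]
force: [-2.0, -1.2, 11.5]
finger_gap: 0.0333
```

```bash
python3 -c "
from h import *
go((.448,.218,-.015),-1.57);print(env.sense()['force'])
save(env.grab_frame('side')[250:330,240:350].repeat(7,0).repeat(7,1)[:600],'s25.png')"
```

```text
pos [ 0.4481  0.2188 -0.0251] phi -1.571 q6 [0.39 1.96] gap 0.0333 t 31.57
shift [-0.025, -0.0, 0.002] turn [-0.0, -0.0, -0.0] rows>= 0.2
[-2.00913551 -1.20894241 11.53278757]
```

View pics/s25.png

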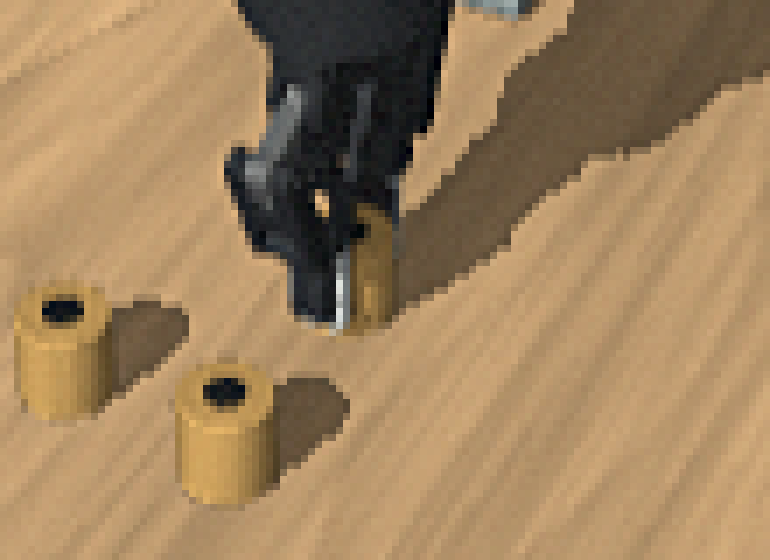

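Request:
move_arm(
  increments=[
    [[-0.05,0,0],[0,0,0],0],
    [[-0.12,0,0],[0,0,0],0],
    [[-0.22,0,0],[0,0,0],0],
    [[-0.32,0.02,0.03],[0,0,0],0],
    [[-0.42,0.04,0.08],[0,0,0],0],
  ],
)

```text
clock: 32.03
ee_pos: [0.4629, 0.1891, 0.1404]
tool_rot: [2.984, 1.569, 1.415]
force: [1.9, 1.0, -1.6]
finger_gap: 0.0334
```

```bash
python3 -c "
from h import *
go((.529,-.133,.15),-1.571)
save(env.grab_frame('side'),'s26.png')"
```

```text
pos [0.4629 0.1891 0.1404] phi -1.569 q6 [0.33 1.89] gap 0.0334 t 32.03
shift [-0.025, 0.164, 0.805] turn [0.001, -0.001, -0.0] rows>= 7.9
```

View pics/s26.png

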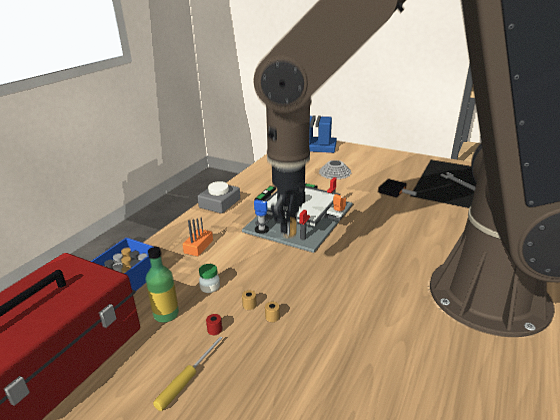

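Gold is lifted: its old place at (290,290) in the side view is empty. Next I move it over the platform.

Request:
move_arm(
  increments=[
    [[-0.025,0.03,0.09],[0,0,0],0],
    [[-0.025,0.05,0.18],[0,0,0],0],
    [[-0.025,0.08,0.27],[0,0,0],0],
    [[-0.025,0.1,0.36],[0,0,0],0],
    [[-0.025,0.12,0.45],[0,0,0],0],
  ],
)

```text
clock: 32.5
ee_pos: [0.5113, 0.0068, 0.1482]
tool_rot: [2.849, 1.569, 1.279]
force: [1.0, -0.3, -1.2]
finger_gap: 0.033
```

Request:
move_arm(
  increments=[
    [[0,0.01,0.09],[0,0,0],0],
    [[0,0.02,0.18],[0,0,0],0],
    [[0,0.03,0.26],[0,0,0],0],
    [[0,0.044,0.355],[0,0,0],0],
    [[0,0.044,0.355],[0,0,0],0],
  ],
)

```text
clock: 32.92
ee_pos: [0.5299, -0.1392, 0.1479]
tool_rot: [1.334, 1.569, -0.24]
force: [-0.7, 0.4, -1.2]
finger_gap: 0.033
```

Request:
move_arm(
  increments=[
    [[0,0,0],[0,0,0],0],
    [[0,0,0],[0,0,0],0],
  ],
)

```text
clock: 33.08
ee_pos: [0.5282, -0.1333, 0.1476]
tool_rot: [-2.768, 1.569, 1.944]
force: [0.1, 0.8, -1.4]
finger_gap: 0.0333
```

```bash
python3 look.py w27.png platform; python3 -c "
from h import *
go((.529,-.133,.06),-1.571)
save(env.grab_frame('side')[140:240,230:390].repeat(5,0).repeat(5,1)[:600],'s27.png')"
```

```text
platform [([277.6, 126.2], 0.67)]
pos [ 0.5284 -0.1324  0.1477] phi -1.57 q6 [-0.3   1.27] gap 0.0333 t 33.18
shift [0.219, 0.002, 0.002] turn [0.0, -0.001, 0.0] rows>= 2.1
```

View pics/w27.png

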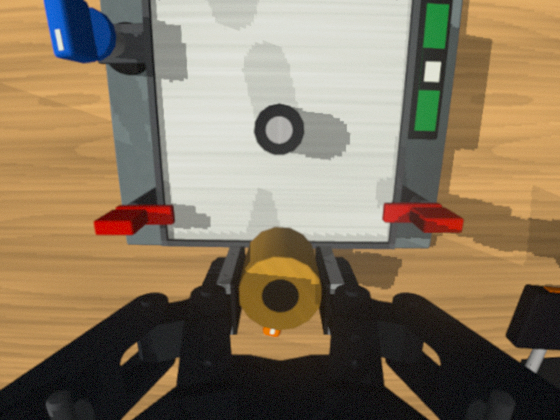

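View pics/s27.png

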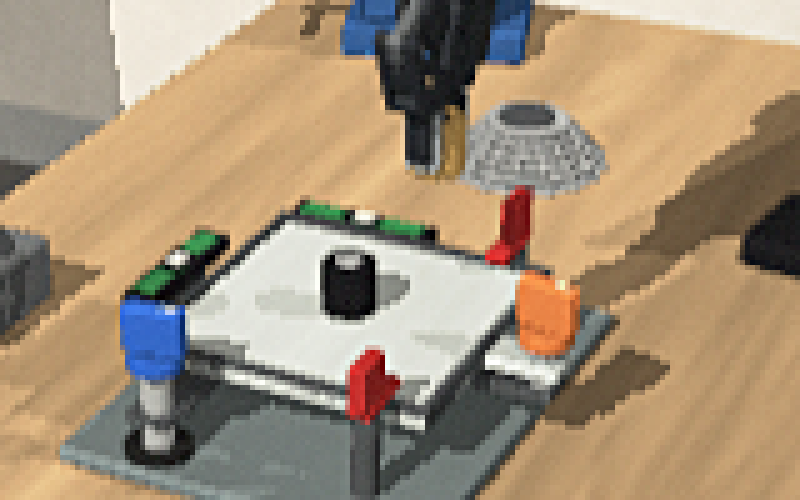

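```bash
python3 - <<'E'
from h import *
w=WP('w27')
print('master',atz(w,(279,128.5),.097),'gold',atz(w,(280.5,294),.1477+.0251+.035))
E
```

```text
master [ 0.58710485 -0.13256489  0.097     ] gold [ 0.52871016 -0.13358546  0.2078    ]
```

Request:
move_arm(
  increments=[
    [[0.08,0.004,0],[0,0,0],0],
    [[0.16,0.004,0],[0,0,0],0],
    [[0.22,0.004,0],[0,0,0],0],
    [[0.25,0.004,0],[0,0,0],0],
    [[0.25,0.004,0],[0,0,0],0],
  ],
)

```text
clock: 33.65
ee_pos: [0.5285, -0.1316, 0.0453]
tool_rot: [-2.153, 1.566, 2.561]
force: [-0.3, 0.1, -2.0]
finger_gap: 0.0333
```

Request:
move_arm(
  increments=[
    [[0.005,0,0],[0,0,0],0],
    [[0.01,0,0],[0,0,0],0],
    [[0.015,0,0],[0,0,0],0],
    [[0.02,0,0],[0,0,0],0],
  ],
)

```text
clock: 33.98
ee_pos: [0.5311, -0.1333, 0.0407]
tool_rot: [2.044, 1.569, 0.473]
force: [-0.1, -0.2, -1.1]
finger_gap: 0.0332
```

```bash
python3 -c "
from h import *
go((.53,-.133,.037),-1.571);print(env.sense()['force'])
save(env.grab_frame('side')[140:240,230:390].repeat(5,0).repeat(5,1)[:600],'s28.png')"
```

```text
pos [ 0.5311 -0.1333  0.0407] phi -1.57 q6 [-0.3   1.27] gap 0.0332 t 33.98
shift [0.009, -0.003, -0.001] turn [0.0, -0.0, -0.001] rows>= 0.1
[-0.11318235 -0.15009527 -1.10540476]
```

View pics/s28.png

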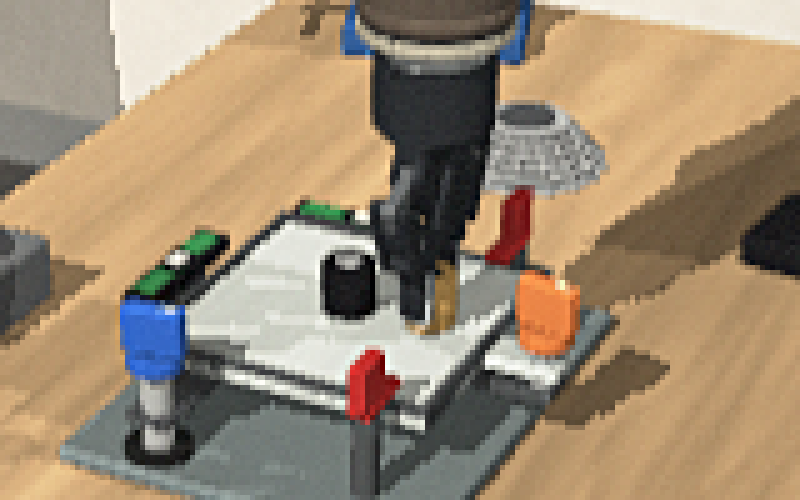

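Request:
move_arm(
  increments=[
    [[0.003,0,0],[0,0,0],0],
    [[0.006,0,0],[0,0,0],0],
    [[0.006,0,0],[0,0,0],0],
  ],
)

```text
clock: 34.28
ee_pos: [0.5304, -0.1333, 0.0374]
tool_rot: [3.052, 1.569, 1.482]
force: [-0.8, 0.7, -2.0]
finger_gap: 0.0332
```

Request:
move_arm(
  increments=[
    [[0.003,0,0],[0,0,0],0],
    [[0.003,0,0],[0,0,0],0],
  ],
)

```text
clock: 34.45
ee_pos: [0.5306, -0.1333, 0.0371]
tool_rot: [2.674, 1.569, 1.104]
force: [-3.8, 1.7, 16.9]
finger_gap: 0.0329
```

Request:
move_arm(
  increments=[
    [[-0.002,0,0],[0,0,0],0.65],
    [[-0.002,0,0],[0,0,0],0.65],
    [[-0.002,0,0],[0,0,0],0.65],
    [[-0.002,0,0],[0,0,0],0.65],
    [[-0.04,0,0],[0,0,0],0.65],
  ],
)

```text
clock: 34.87
ee_pos: [0.5288, -0.1329, 0.0503]
tool_rot: [-2.2, 1.567, 2.512]
force: [-1.5, -0.3, -0.7]
finger_gap: 0.0554
```

Request:
move_arm(
  increments=[
    [[-0.1,0,0],[0,0,0],0.65],
    [[-0.2,0,0],[0,0,0],0.8],
    [[-0.3,0,0],[0,0,0],1],
    [[-0.4,0,0],[0,0,0],1],
    [[-0.5,0,-0.05],[0,0,0],1],
  ],
)

```text
clock: 35.28
ee_pos: [0.5304, -0.1167, 0.2519]
tool_rot: [1.822, 1.57, 0.25]
force: [0.4, 0.1, 0.1]
finger_gap: 0.0853
```

```bash
python3 look.py w29.png spacer_gold platform; python3 -c "
from h import *
go((.52,.35,.28),0.0)
go((.52,.35,.28),-1.57)"
```

```text
spacer_gold [([294.0, 178.2], 0.94), ([411.8, 187.0], 0.34)]
platform [([293.7, 123.2], 0.85)]
pos [ 0.532  -0.1147  0.2526] phi -1.57 q6 [-0.27  1.3 ] gap 0.0854 t 35.43
shift [-0.069, -0.029, -1.162] turn [-0.5, 0.001, -0.001] rows>= 12.6
pos [ 0.532  -0.1147  0.2526] phi -1.57 q6 [-0.27  1.3 ] gap 0.0854 t 35.43
shift [-0.069, -0.029, -1.162] turn [0.0, -0.0, -0.002] rows>= 11.2
```

View pics/w29.png

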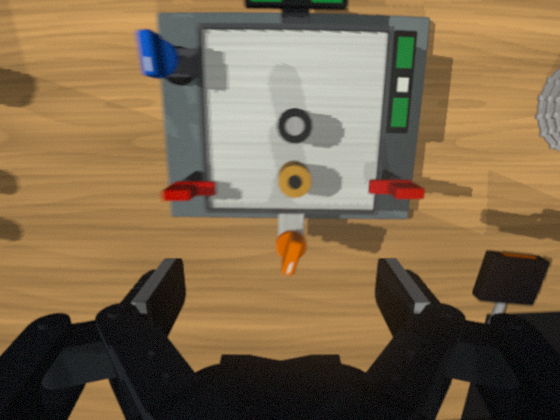

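Request:
move_arm(
  increments=[
    [[-0.02,0,-0.09],[0,0,0],1],
    [[-0.04,0,-0.18],[0,0,0],1],
    [[-0.06,0,-0.28],[0,0,0],1],
    [[-0.06,-0.01,-0.38],[0,0,0],1],
    [[-0.07,-0.01,-0.48],[0,0,0],1],
  ],
)

```text
clock: 35.85
ee_pos: [0.5249, 0.0784, 0.2765]
tool_rot: [-2.038, 1.568, 2.674]
force: [0.5, -0.2, 0.8]
finger_gap: 0.0857
```

Request:
move_arm(
  increments=[
    [[0,0,-0.1],[0,0,0],1],
    [[0,0,-0.2],[0,0,0],1],
    [[0,0,-0.3],[0,0,0],1],
    [[0,-0.01,-0.4],[0,0,0],1],
    [[0,-0.02,-0.5],[0,0,0],1],
  ],
)

```text
clock: 36.27
ee_pos: [0.5174, 0.2786, 0.2766]
tool_rot: [-1.835, 1.569, 2.878]
force: [1.1, -0.3, -0.6]
finger_gap: 0.0857
```

Request:
move_arm(
  increments=[
    [[0,0,-0.1],[0,0,0],1],
    [[0,0,-0.18],[0,0,0],1],
    [[0,0,-0.18],[0,0,0],1],
    [[0,0,-0.18],[0,0,0],1],
  ],
)

```text
clock: 36.6
ee_pos: [0.5174, 0.3501, 0.2762]
tool_rot: [-1.571, 1.569, -3.139]
force: [-1.0, 0.0, -0.7]
finger_gap: 0.0853
```

```bash
python3 look.py w30.png spacer_red; python3 -c "
from h import *
go((.545,.407,.28),-1.57)
im=cv2.imread('pics/w30.png')"
```

```text
spacer_red [([235.4, 139.9], 0.68)]
pos [0.5179 0.3482 0.277 ] phi -1.57 q6 [0.54 2.11] gap 0.0853 t 36.7
shift [-0.008, 0.068, -0.147] turn [-0.0, -0.0, 0.0] rows>= 1.6
```

View pics/w30.png

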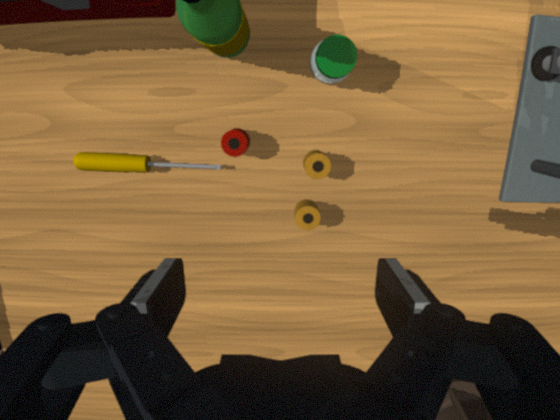

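```bash
python3 - <<'E'
from h import *
w=WP('w30');w2=WP('w22')
p=atz(w,(234,143),.035);print(p,atz(w,(220,167),.013),tri((w,(234,143)),(w2,(114,88))))
go((p[0],p[1],.08),-1.8)
E
```

```text
[0.54654419 0.40837857 0.035     ] [0.51189672 0.43164974 0.013     ] (array([0.54596604, 0.40902547, 0.03077455]), [[-0.0, 0.1], [0.0, -0.1]])
pos [0.5179 0.3482 0.277 ] phi -1.57 q6 [0.54 2.11] gap 0.0853 t 36.7
shift [0.492, 0.073, -0.15] turn [0.073, 0.0, 0.0] rows>= 5.0
```

Request:
move_arm(
  increments=[
    [[0.05,0.036,-0.08],[0.036,0,0],1],
    [[0.13,0.073,-0.15],[0.073,0,0],1],
    [[0.22,0.073,-0.15],[0.073,0,0],1],
    [[0.31,0.073,-0.15],[0.073,0,0],1],
    [[0.4,0.073,-0.15],[0.073,0,0],1],
  ],
)

```text
clock: 37.12
ee_pos: [0.5477, 0.4077, 0.1163]
tool_rot: [-2.613, 1.57, 1.869]
force: [0.2, 0.4, 0.4]
finger_gap: 0.0854
```

Request:
move_arm(
  increments=[
    [[0.06,0,0],[0,0,0],1],
    [[0.09,0,0],[0,0,0],1],
    [[0.09,0,0],[0,0,0],1],
    [[0.09,0,0],[0,0,0],1],
  ],
)

```text
clock: 37.45
ee_pos: [0.548, 0.4086, 0.0828]
tool_rot: [-2.975, 1.57, 1.507]
force: [-0.0, 0.4, 0.9]
finger_gap: 0.0856
```

```bash
python3 look.py w31.png spacer_red; python3 -c "
from h import *
go((.5463,.4087,-.025),-1.8)"
```

```text
spacer_red [([278.1, 201.4], 0.56)]
pos [0.5488 0.4096 0.0844] phi -1.8 q6 [0.6 2.4] gap 0.0855 t 37.55
shift [0.273, -0.006, 0.005] turn [-0.0, -0.001, -0.001] rows>= 2.6
```

View pics/w31.png

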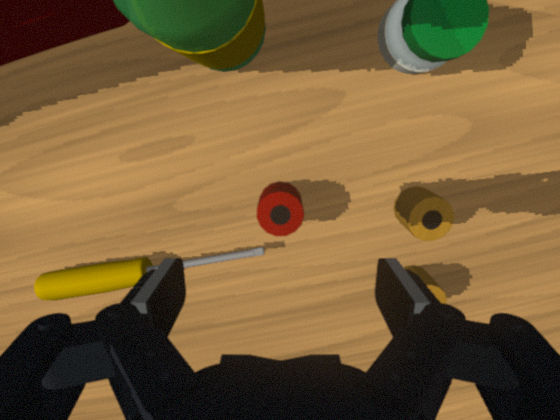

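Request:
move_arm(
  increments=[
    [[0.07,-0.006,0.004],[0,0,0],1],
    [[0.14,-0.006,0.004],[0,0,0],1],
    [[0.2,-0.006,0.004],[0,0,0],1],
    [[0.25,-0.006,0.004],[0,0,0],1],
    [[0.25,-0.006,0.004],[0,0,0],1],
  ],
)

```text
clock: 37.97
ee_pos: [0.5438, 0.4076, -0.0196]
tool_rot: [-1.304, 1.569, -3.104]
force: [-0.7, -0.8, 0.6]
finger_gap: 0.0858
```

```bash
python3 look.py w32.png spacer_red; python3 -c "
from h import *
go((.5463,.4087,-.025),-1.8)
save(env.grab_frame('side')[270:360,170:280].repeat(6,0).repeat(6,1)[:600],'s32.png')"
```

```text
spacer_red []
pos [ 0.5454  0.4088 -0.0164] phi -1.8 q6 [0.6 2.4] gap 0.0852 t 38.07
shift [0.022, 0.002, -0.0] turn [0.0, -0.001, -0.0] rows>= 0.2
```

View pics/w32.png

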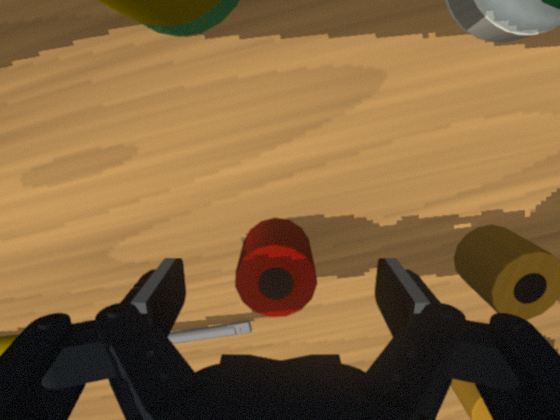

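View pics/s32.png

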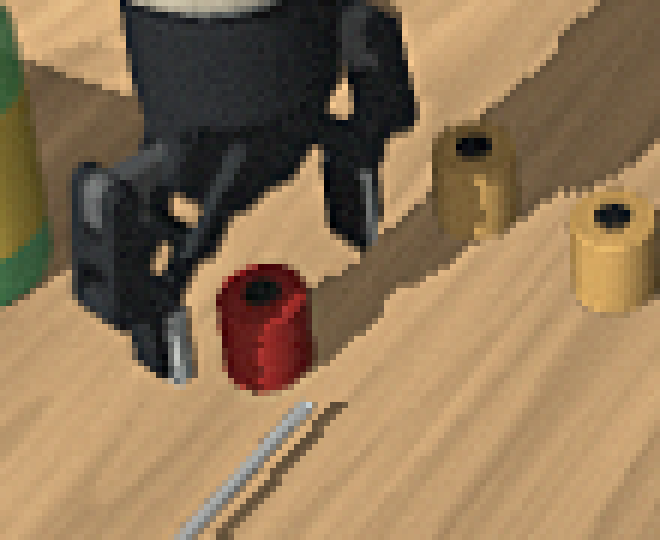

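Clear of the screwdriver and golds. I'll go down the last 9 mm and close.

Request:
move_arm(
  increments=[
    [[0.012,0.001,0],[0,0,0],1],
    [[0.022,0.002,0],[0,0,0],1],
    [[0.022,0.002,0],[0,0,0],0],
    [[0.022,0.002,0],[0,0,0],0],
    [[0.022,0.002,0],[0,0,0],0],
  ],
)

```text
clock: 38.53
ee_pos: [0.5457, 0.4084, -0.0263]
tool_rot: [-3.112, 1.569, 1.371]
force: [0.3, 0.5, -1.3]
finger_gap: 0.0515
```

Request:
move_arm(
  increments=[
    [[0,0,0],[0,0,0],0],
    [[0,0,0],[0,0,0],0],
    [[0,0,0],[0,0,0],0],
    [[0,0,0],[0,0,0],0],
  ],
)

```text
clock: 38.87
ee_pos: [0.5457, 0.4083, -0.0261]
tool_rot: [-3.1, 1.569, 1.383]
force: [-1.0, -1.8, 5.9]
finger_gap: 0.0335
```

```bash
python3 look.py w33.png; python3 -c "
from h import *
go((.5463,.4087,-.025),-1.8)"
```

```text
pos [ 0.5457  0.4083 -0.026 ] phi -1.8 q6 [0.6 2.4] gap 0.0333 t 38.92
shift [-0.003, 0.001, -0.001] turn [0.0, -0.0, 0.0] rows>= 0.0
```

View pics/w33.png

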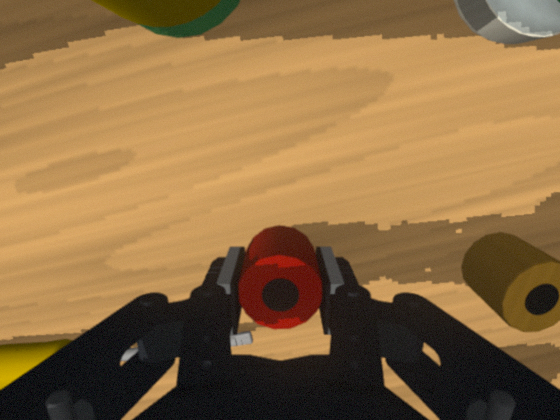

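Request:
move_arm(
  increments=[
    [[-0.05,0,0],[0,0,0],0],
    [[-0.15,0,0],[0,0,0],0],
    [[-0.25,0,0],[0,0,0],0],
    [[-0.35,0,0],[0,0,0],0],
    [[-0.44,0,0],[0,0,0],0],
  ],
)

```text
clock: 39.33
ee_pos: [0.5455, 0.408, 0.1519]
tool_rot: [3.035, 1.569, 1.235]
force: [-0.0, 1.2, -1.0]
finger_gap: 0.0334
```

```bash
python3 -c "
from h import *
go((.56,.2,.15),-1.2)"
```

```text
pos [0.5455 0.408  0.1519] phi -1.8 q6 [0.6 2.4] gap 0.0334 t 39.33
shift [0.004, 0.153, 0.498] turn [-0.191, -0.001, -0.0] rows>= 5.0
```

Request:
move_arm(
  increments=[
    [[0,0.03,0.09],[-0.038,0,0],0],
    [[0,0.06,0.19],[-0.076,0,0],0],
    [[0,0.09,0.28],[-0.114,0,0],0],
    [[0,0.12,0.38],[-0.152,0,0],0],
    [[0,0.153,0.47],[-0.191,0,0],0],
  ],
)

```text
clock: 39.75
ee_pos: [0.5616, 0.2123, 0.1493]
tool_rot: [2.834, 1.57, 1.628]
force: [1.1, -0.6, -1.5]
finger_gap: 0.0333
```

```bash
python3 -c "
from h import *
go((.5865,.02,.15),-.6)"
```

```text
pos [0.5616 0.2123 0.1493] phi -1.206 q6 [0.31 1.52] gap 0.0333 t 39.75
shift [-0.002, -0.113, 0.471] turn [-0.193, -0.0, -0.0] rows>= 4.9
```

Request:
move_arm(
  increments=[
    [[0,-0.02,0.09],[-0.039,0,0],0],
    [[0,-0.04,0.18],[-0.078,0,0],0],
    [[0,-0.07,0.28],[-0.117,0,0],0],
    [[0,-0.09,0.37],[-0.156,0,0],0],
    [[0,-0.113,0.46],[-0.195,0,0],0],
  ],
)

```text
clock: 40.17
ee_pos: [0.5836, 0.031, 0.1491]
tool_rot: [2.073, 1.569, 1.435]
force: [1.2, -0.1, -0.5]
finger_gap: 0.0332
```

```bash
python3 -c "
from h import *
go((.5865,-.0755,.15),0)"
```

```text
pos [0.5836 0.031  0.1491] phi -0.639 q6 [0.   0.64] gap 0.0332 t 40.17
shift [-0.003, -0.209, 0.164] turn [-0.203, -0.0, -0.0] rows>= 5.1
```

Request:
move_arm(
  increments=[
    [[0,-0.05,0.04],[-0.039,0,0],0],
    [[0,-0.1,0.08],[-0.078,0,0],0],
    [[0,-0.15,0.12],[-0.117,0,0],0],
    [[0,-0.205,0.16],[-0.156,0,0],0],
    [[0,-0.205,0.16],[-0.195,0,0],0],
  ],
)

```text
clock: 40.58
ee_pos: [0.5857, -0.0754, 0.1489]
tool_rot: [0.676, 1.57, 0.648]
force: [-0.2, 0.5, -1.0]
finger_gap: 0.0334
```

Request:
move_arm(
  increments=[
    [[0,0,0],[-0.004,0,0],0],
    [[0,0,0],[-0.004,0,0],0],
    [[0,0,0],[-0.004,0,0],0],
  ],
)

```text
clock: 40.83
ee_pos: [0.5856, -0.0706, 0.1488]
tool_rot: [1.655, 1.569, 1.632]
force: [0.4, 0.7, -1.3]
finger_gap: 0.0335
```

```bash
python3 look.py w35.png; python3 -c "
from h import *
go((.5865,-.0755,.05),0)
save(env.grab_frame('side')[140:240,230:390].repeat(5,0).repeat(5,1)[:600],'s35.png')"
```

```text
pos [ 0.5857 -0.0705  0.1488] phi -0.022 q6 [-0.17 -0.15] gap 0.0334 t 40.88
shift [0.247, -0.013, 0.002] turn [-0.007, -0.0, -0.0] rows>= 2.4
```

View pics/w35.png

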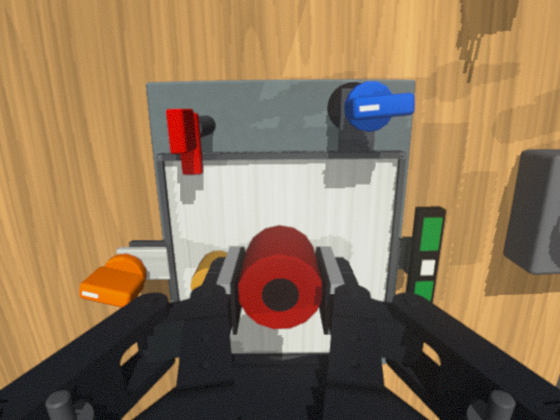

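View pics/s35.png

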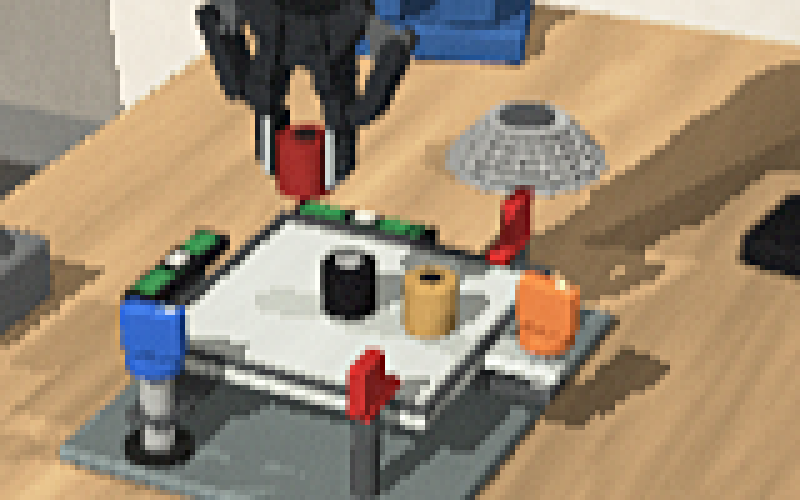

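Request:
move_arm(
  increments=[
    [[0.07,-0.012,0.002],[-0.006,0,0],0],
    [[0.14,-0.012,0.002],[-0.006,0,0],0],
    [[0.2,-0.012,0.002],[-0.006,0,0],0],
    [[0.25,-0.012,0.002],[-0.006,0,0],0],
    [[0.25,-0.012,0.002],[-0.006,0,0],0],
  ],
)

```text
clock: 41.35
ee_pos: [0.584, -0.0748, 0.0453]
tool_rot: [2.72, 1.565, 2.719]
force: [-2.1, 1.2, -2.0]
finger_gap: 0.0335
```

Request:
move_arm(
  increments=[
    [[0.006,0,0],[0,0,0],0],
    [[0.012,0,0],[0,0,0],0],
    [[0.018,0,0],[0,0,0],0],
    [[0.022,0,0],[0,0,0],0],
    [[0.022,0,0],[0,0,0],0],
  ],
)

```text
clock: 41.77
ee_pos: [0.5868, -0.076, 0.0405]
tool_rot: [0.865, 1.569, 0.865]
force: [-0.2, 0.4, -0.7]
finger_gap: 0.033
```

```bash
python3 look.py w36.png; python3 -c "
from h import *
go((.5865,-.0755,.036),0)"
```

```text
pos [ 0.5868 -0.076   0.0405] phi -0.0 q6 [-0.18 -0.18] gap 0.0335 t 41.82
shift [0.011, 0.001, -0.001] turn [-0.0, 0.0, -0.0] rows>= 0.1
```

View pics/w36.png

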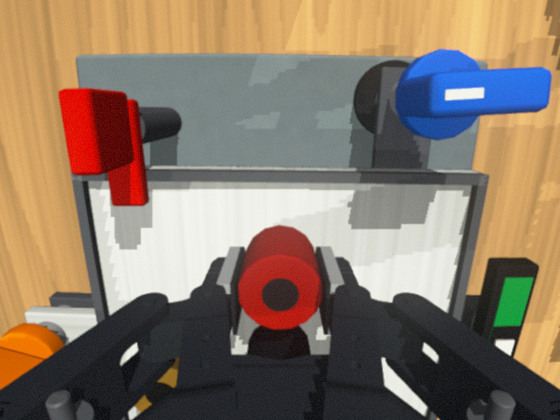

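Request:
move_arm(
  increments=[
    [[0.003,0,0],[0,0,0],0],
    [[0.006,0,0],[0,0,0],0],
    [[0.009,0,0],[0,0,0],0],
    [[0.009,0,0],[0,0,0],0],
  ],
)

```text
clock: 42.15
ee_pos: [0.5863, -0.0759, 0.0362]
tool_rot: [1.726, 1.569, 1.725]
force: [0.4, 0.2, -0.6]
finger_gap: 0.0333
```

Request:
move_arm(
  increments=[
    [[0.003,0,0],[0,0,0],0],
    [[0.003,0,0],[0,0,0],0],
  ],
)

```text
clock: 42.32
ee_pos: [0.5865, -0.0759, 0.0358]
tool_rot: [1.433, 1.569, 1.433]
force: [-2.1, 1.2, 9.2]
finger_gap: 0.0333
```

Contact felt. I'll release and retreat.

Request:
move_arm(
  increments=[
    [[-0.001,0,0],[0,0,0],0.65],
    [[-0.001,0,0],[0,0,0],0.65],
    [[-0.001,0,0],[0,0,0],0.65],
    [[-0.001,0,0],[0,0,0],0.65],
    [[-0.04,0,0],[0,0,0],0.65],
  ],
)

```text
clock: 42.73
ee_pos: [0.5847, -0.0757, 0.049]
tool_rot: [2.629, 1.567, 2.629]
force: [-1.2, 0.2, -0.8]
finger_gap: 0.0555
```

Request:
move_arm(
  increments=[
    [[-0.1,0,0],[0,0,0],0.65],
    [[-0.2,0,0],[0,0,0],0.8],
    [[-0.3,0,0],[0,0,0],1],
    [[-0.4,0,0],[0,0,0],1],
    [[-0.5,0,0],[0,0,0],1],
  ],
)

```text
clock: 43.15
ee_pos: [0.5859, -0.0761, 0.2532]
tool_rot: [1.584, 1.569, 1.584]
force: [0.6, 0.3, -0.4]
finger_gap: 0.0849
```

Request:
move_arm(
  increments=[
    [[-0.06,-0.08,-0.05],[0,0,0],1],
    [[-0.1,-0.16,-0.12],[0,0,0],1],
    [[-0.1,-0.2,-0.2],[0,0,0],1],
    [[-0.1,-0.26,-0.22],[0,0,0],1],
    [[-0.1,-0.26,-0.22],[0,0,0],1],
  ],
)

```text
clock: 43.57
ee_pos: [0.4963, -0.1835, 0.2918]
tool_rot: [-0.414, 1.57, -0.417]
force: [0.4, 1.2, 0.6]
finger_gap: 0.0858
```

```bash
python3 look.py w37.png platform spacer_gold spacer_red; python3 -c "
from h import *
go((.5865,-.0755,.036),0)
save(env.grab_frame('side')[140:240,230:390].repeat(5,0).repeat(5,1)[:600],'s37.png');save(env.grab_frame('top'),'t37.png')"
```

```text
platform [([353.3, 124.8], 0.88)]
spacer_gold [([308.0, 125.6], 0.72)]
spacer_red [([353.6, 76.7], 0.58)]
pos [ 0.4987 -0.1799  0.2909] phi -0.0 q6 [-0.4 -0.4] gap 0.0852 t 43.77
shift [0.638, 0.26, 0.219] turn [-0.0, 0.0, -0.001] rows>= 6.9
```

View pics/w37.png

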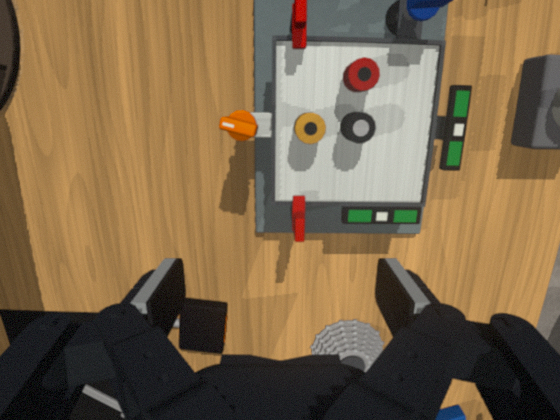

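View pics/s37.png

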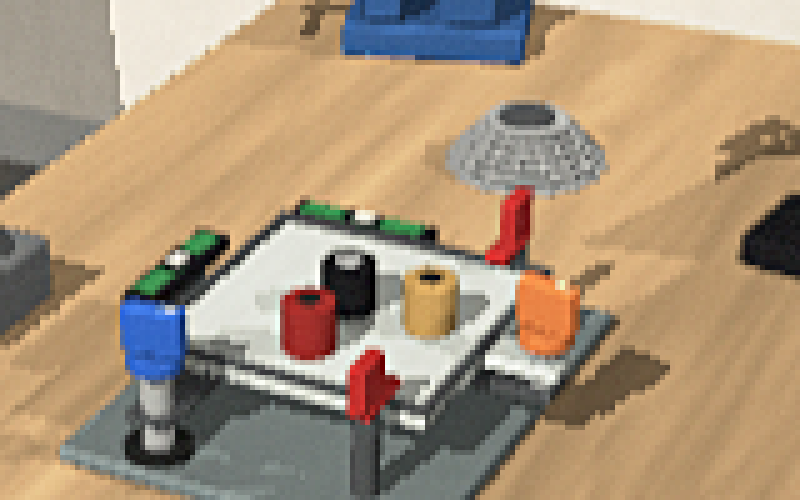

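View pics/t37.png

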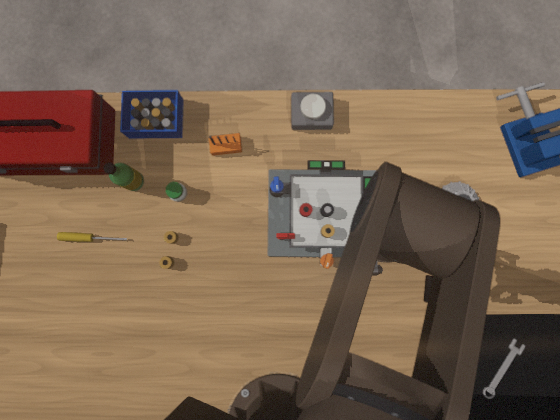

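```bash
python3 look.py w38.png; python3 - <<'E'
from h import *
im=cv2.imread('pics/w38.png');cv2.imwrite('pics/w38c.png',cv2.resize(im[0:260,230:490],None,fx=2.3,fy=2.3,interpolation=cv2.INTER_CUBIC))
t=cv2.imread('pics/t37.png');cv2.imwrite('pics/t38c.png',cv2.resize(t[80:280,90:290],None,fx=3,fy=3))
E
```

```text
(no output)
```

View pics/w38c.png

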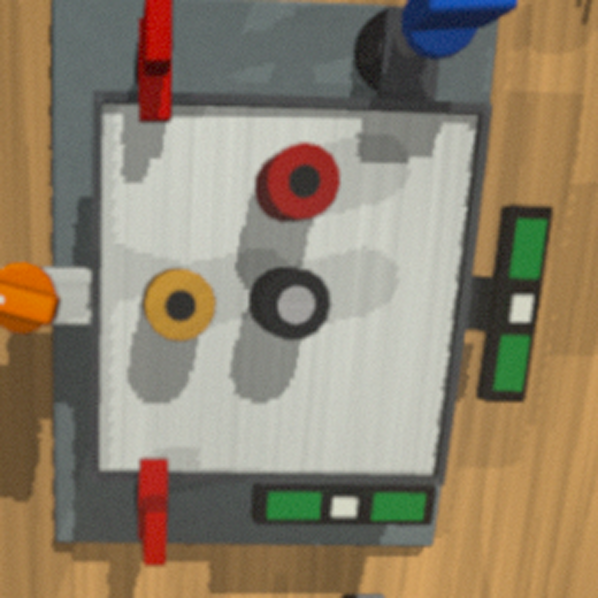

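View pics/t38c.png

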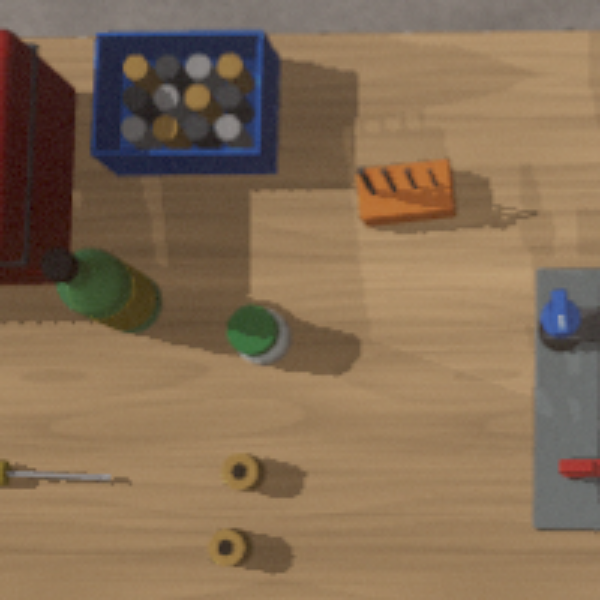

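```bash
python3 - <<'E'
from h import *
w=WP('w38')
f=lambda x,y,z=.097: atz(w,(230+x/2.3,y/2.3),z)
m=f(297,305);r=f(305,181);g=f(180,305);print(m,r-m,g-m)
# platform corners inside top
c=[f(*p,.062) for p in [(98,104),(484,106),(443,478),(98,473)]];print(np.round(c,4),np.mean(c,0))
# button toes
for p,q in [((158,60),(155,118)),((155,500),(153,460))]:
    d=f(*q,.08)-f(*p,.08);print('toe az',np.arctan2(d[1],d[0]))
E
```

```text
[ 0.58733585 -0.13299026  0.097     ] [0.00033474 0.05712321 0.        ] [-0.05681175 -0.00030777  0.        ]
[[ 0.4905 -0.0368  0.062 ]
 [ 0.6855 -0.0348  0.062 ]
 [ 0.6861 -0.2313  0.062 ]
 [ 0.4896 -0.2285  0.062 ]] [ 0.58793448 -0.13286024  0.062     ]
toe az -1.6132258614989832
toe az 1.6342062828437565
```

```bash
python3 -c "
from h import *
s=env.sense();print(s['force'],s['dq'].round(3));print(env.sign_off())"
```

```text
[ 0.47787365  0.36606396 -0.2972204 ] [-0.002 -0.     0.001 -0.001  0.001 -0.   ]
the job is handed in; nothing more can be done
None
```

The job is handed in at about 44 s of the 210 s allowed; no verdict comes back, so what follows are my own last checks.

**What I did**
- I levelled the platform first: the orange knob went about 3.6 rad clockwise and the blue knob about 3.4 rad counter-clockwise.
- I then turned both red turnbuttons about 1.25 rad until their toes lay square over the rim.
- Only red and gold spacers were present; I saw no blue or green one in any view. I took the gold nearest the robot's right and stood it in front of the master. Red had been knocked to about (0.546, 0.408), so I found it again there and stood it to the left.

**Last checks**

| Check | Reading | Judged against |
|---|---|---|
| Red from the master | (0.000, +0.057) m | y 0.043 to 0.071, x within 0.014 |
| Gold from the master | (-0.057, 0.000) m | x -0.071 to -0.043, y within 0.014 |
| Bubbles | both within 1–2 mm of the middle of their bands, under about 0.007 rad | 0.025 rad |
| Turnbutton toes | within 0.06 rad of square in the picture | past 1.35 rad |

- Both spacers look upright, the other things on the bench look unmoved, and the arm was still, clear of everything, with no contact force.

**What disagreed**
- The finger ends sit about 27–35 mm short of the reported TCP. My first grasp on the orange knob therefore closed above it, with no harm done. I allowed for the offset in every later grasp.
- The network reported spacer look-alikes, including a low-scored "blue" on the gold one; I discarded them after viewing the pictures.

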